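# Sort rattling specimen cases from sound ones and stack the sound ones for the archive

### The arm

A 7-joint arm with a two-finger parallel gripper is mounted at the origin on a cart in front of the work surface, level with it; the furniture and walls round the work are solid. World frame = base frame: x ahead of the robot, y to its left, z up, the work surface at z = 0. Lengths are in m, angles in rad, forces in N, time in s.
With the tool pointing down it reaches from about 0.35 to 0.9 m from the base axis. Payload 8.1 kg.
Tool frame: the origin (TCP) lies on the centre line of the jaws, within the pads' length; the fingertips stand 14 mm ahead of it and the grasp point (between the pads) lies 5 mm behind it; z points along the fingers, y is the direction in which the jaws open and shut (so a half turn about z gives the same grasp; the last joint's range is limited). The gripper opens to 92 mm and grips with 3 to 60 N. Pads are 19 mm wide; open, the fingers measure 130 mm over their backs; the gripper's body (75 mm by 190 mm) begins 47 mm behind the grasp point.
Start: joints at [-1.224, 0.434, 0.025, 1.573, -0.012, 1.134, -0.075], TCP at [0.272, 0.563, 0.211] pointing down, gripper open.
Joint ranges: [-2.62, 2.62], [-0.44, 2.09], [-1.27, 1.32], [0.08, 2.57], [-1.32, 4.46], [0.12, 2], [-2.74, 2.74]. Speed limits (rad/s): [2.22, 2.22, 3.01, 3.01, 3.14, 3.14, 3.14].

### API

Orientations are given as a rotation vector (axis times angle).
In Python, from cell import observe, eyes, arm gives the robot as it stands.
- The arm moves only by the tool step_arm, never from a script. Its argument "series" is a list that holds one entry, the list of rows, each a list of 5 numbers: the finger opening in m, from 0 to 0.0918, then the shift along the world's x, y, z in m, then the turn about the world's z in degrees. In form: [[[hand, dx, dy, dz, spin], ...]]. A call has 1 to 20 rows; each row is the pose to reach, as a shift and turn from the pose measured when the call began; what a row does not reach only later rows make up. A row lasts 1/12 s, in which the tool goes at most 41.7 mm and 7.16 degrees, less where a joint would pass 70% of its speed; a pose out of reach is approached as far as the arm can. A call with a gripper value outside its range is refused whole. The fingers move at their own pace and stop on an object; "squeeze" is the grip in N (left out, the last holds). Time passes only in rows, so rows that repeat a pose let the fingers close. It gives the time, the measured TCP pose, the force and the opening at its end, in the units of the state.
- observe(): the state, without advancing time (a new reading comes with each control period).
- eyes.get_image(name): name is "scene" or "top" or "wrist"; returns (picture, depth): 480x640x3 uint8, red, green, blue; 480x640 float32, m along the optical axis (not along the pixel's ray), 0 where there is no reading.
- eyes.camera_params(name): a dict with "intrinsics" (3x3 intrinsics, pixels), "position" and "attitude" of the camera in the world. Camera axes: x right, y down, z forward; pixel columns grow to the right and rows downward; lengths in m; the calibration is good to about 2 mm. A picture is of the moment at which its call begins: read the wrist's pose just before it. camera_params takes no time and is no camera call; for the wrist camera it gives the pose at the moment of the call.
- arm.sign_off(): hands the job in, once; it reports no verdict.
The state is a dict: "clock": time; "joints": joint angles; "dq": joint speeds; "joint_efforts": joint torques, N m; "position": TCP position; "ee_rot": TCP orientation; "force": force on the tool from outside, world axes, zero at the start; "ft_torque": the same for the moment, N m; "width": opening from 0.0 (shut) to 1.0 (fully open).
Only numpy, scipy, OpenCV 4.12 (cv2) and the standard library are available. Lean on these libraries where they do the work, as an engineer would, in place of code of your own. Each camera call takes 0.05 s, during which the arm holds its last target.

### The job

Each closed specimen case on the worktop holds a steel bearing roller for sectioning, and in one or two of them the roller has come off its clip and rattles: find these by shaking the cases, and set every rattling case flat in the red hold tray, lid up and not one on another, to be clipped in again. Take the dust cover off the foot plate and stack all the sound cases there squarely into one column, each nested in the rim of the one below; when they are all up, put the dust cover back on top of the column. Leave the other things on the worktop where they are.

Things in the scene. Friction and masses are not known exactly. Their poses are not given: they have to be found in the camera images.
- case_1_mid (a point): closed case, grey shell, blue lid, 58 mm (x) by 96 mm (y) by 38.5 mm high, 0.2 to 0.7 kg, all alike. Point: its centre, 18 mm above the underside; z up. Under it a foot 49 x 87 x 3 mm fits inside the 2.5 mm high rim round the lid of the case below: stacking pitch 36 mm, either way round. A loose roller in it (0.18 kg of the weight; 'roller_N' in the rules) rolls freely 67 mm along y and knocks at the ends
- case_2_mid (a point): closed case, grey shell, blue lid, 58 mm (x) by 96 mm (y) by 38.5 mm high, 0.2 to 0.7 kg, all alike. Point: its centre, 18 mm above the underside; z up. Under it a foot 49 x 87 x 3 mm fits inside the 2.5 mm high rim round the lid of the case below: stacking pitch 36 mm, either way round. A loose roller in it (0.18 kg of the weight; 'roller_N' in the rules) rolls freely 67 mm along y and knocks at the ends
- case_3_mid (a point): closed case, grey shell, blue lid, 58 mm (x) by 96 mm (y) by 38.5 mm high, 0.2 to 0.7 kg, all alike. Point: its centre, 18 mm above the underside; z up. Under it a foot 49 x 87 x 3 mm fits inside the 2.5 mm high rim round the lid of the case below: stacking pitch 36 mm, either way round. A loose roller in it (0.18 kg of the weight; 'roller_N' in the rules) rolls freely 67 mm along y and knocks at the ends
- case_4_mid (a point): closed case, grey shell, blue lid, 58 mm (x) by 96 mm (y) by 38.5 mm high, 0.2 to 0.7 kg, all alike. Point: its centre, 18 mm above the underside; z up. Under it a foot 49 x 87 x 3 mm fits inside the 2.5 mm high rim round the lid of the case below: stacking pitch 36 mm, either way round. A loose roller in it (0.18 kg of the weight; 'roller_N' in the rules) rolls freely 67 mm along y and knocks at the ends
- case_5_mid (a point): closed case, grey shell, blue lid, 58 mm (x) by 96 mm (y) by 38.5 mm high, 0.2 to 0.7 kg, all alike. Point: its centre, 18 mm above the underside; z up. Under it a foot 49 x 87 x 3 mm fits inside the 2.5 mm high rim round the lid of the case below: stacking pitch 36 mm, either way round. A loose roller in it (0.18 kg of the weight; 'roller_N' in the rules) rolls freely 67 mm along y and knocks at the ends
- foot_plate_top (a point): aluminium foot plate of the stack, 105 x 145 mm, fixed to the worktop; this point is the centre of its upper face, 10 mm above the worktop, on which the lowest case stands inside a 2.5 mm high raised rim (outside 58 mm along its x, 96 mm along its y, inside 54 x 92 mm)
- cover_bow (a point): grey dust cover of the stack, 58 mm (its x) by 96 mm (its y), plate 11 mm thick with a foot like a case's (49 x 87 mm, 3 mm deep) and a steel carrying bow on it, a round bar 10 mm thick and 56 mm long along the cover's y; this point is the middle of the bar, 40 mm above the cover's underside. 0.2 kg, loose; it lies on the foot plate at the start
- hold_tray_floor (a point): red hold tray, 170 mm (its x) by 240 mm (its y) outside, walls 5 mm thick and 22 mm high, fixed to the worktop; this point is the centre of its inner floor, 5 mm above the worktop
- marker: bystander: black and white marker pen, 136 x 18 mm; origin at the centre of its underside
- specimen_2: bystander: green mounted specimen, 30 mm across; origin at the centre of its underside
- clay_block: bystander: block of ochre clay, 61 x 33 x 22 mm; origin at the centre of its underside
There are look-alikes about, which are no part of the job. What is shaped like the part that bears cover_bow but purple is not meant. Leave any turquoise look-alike of the part that bears case_3_mid alone.

How it is judged:
On the way, in this order (a step that is already met when the one before it is completed fails the run):
1. the dust cover has been taken off the foot plate (horizontal distance between cover_bow and foot_plate_top above 0.075 m), for 0.2 s.
2. all sound cases present are nested in one column on the foot plate (((horizontal distance between case_1_mid and foot_plate_top below 0.012 m and angle between the y axis of case_1_mid and the y axis of foot_plate_top, either way round below 0.12 rad and angle between case_1_mid's own z axis and vertical below 0.02 rad and z of case_1_mid in the frame of foot_plate_top above 0.012 m and linear speed of case_1 below 0.02 m/s) or distance between roller_1 and case_1_mid below 0.06 m) and ((horizontal distance between case_2_mid and foot_plate_top below 0.012 m and angle between the y axis of case_2_mid and the y axis of foot_plate_top, either way round below 0.12 rad and angle between case_2_mid's own z axis and vertical below 0.02 rad and z of case_2_mid in the frame of foot_plate_top above 0.012 m and linear speed of case_2 below 0.02 m/s) or distance between roller_2 and case_2_mid below 0.06 m) and ((horizontal distance between case_3_mid and foot_plate_top below 0.012 m and angle between the y axis of case_3_mid and the y axis of foot_plate_top, either way round below 0.12 rad and angle between case_3_mid's own z axis and vertical below 0.02 rad and z of case_3_mid in the frame of foot_plate_top above 0.012 m and linear speed of case_3 below 0.02 m/s) or distance between roller_3 and case_3_mid below 0.06 m) and ((horizontal distance between case_4_mid and foot_plate_top below 0.012 m and angle between the y axis of case_4_mid and the y axis of foot_plate_top, either way round below 0.12 rad and angle between case_4_mid's own z axis and vertical below 0.02 rad and z of case_4_mid in the frame of foot_plate_top above 0.012 m and linear speed of case_4 below 0.02 m/s) or distance between roller_4 and case_4_mid below 0.06 m) and ((horizontal distance between case_5_mid and foot_plate_top below 0.012 m and angle between the y axis of case_5_mid and the y axis of foot_plate_top, either way round below 0.12 rad and angle between case_5_mid's own z axis and vertical below 0.02 rad and z of case_5_mid in the frame of foot_plate_top above 0.012 m and linear speed of case_5 below 0.02 m/s) or distance between roller_5 and case_5_mid below 0.06 m)), for 0.2 s.
At the end, for the whole second after the job is handed in: every sound case lies in the column on the foot plate, level to 0.02 rad (so nested, not on a rim), within 12 mm of its centre and 0.12 rad of its direction (either way round), the dust cover on top of them likewise; every rattling case lies flat on the floor of the hold tray, lid up; all at rest (all of step 2 and ((horizontal distance between case_1_mid and foot_plate_top below 0.012 m and angle between the y axis of case_1_mid and the y axis of foot_plate_top, either way round below 0.12 rad and angle between case_1_mid's own z axis and vertical below 0.02 rad and z of case_1_mid in the frame of foot_plate_top above 0.012 m and linear speed of case_1 below 0.02 m/s) or (x of case_1_mid in the frame of hold_tray_floor between -0.075 and 0.075 m and y of case_1_mid in the frame of hold_tray_floor between -0.11 and 0.11 m and z of case_1_mid in the frame of hold_tray_floor below 0.022 m and angle between case_1_mid's own z axis and vertical below 0.08 rad and linear speed of case_1 below 0.02 m/s)) and x of roller_1 in the frame of hold_tray_floor between -0.08 and 0.08 m and y of roller_1 in the frame of hold_tray_floor between -0.115 and 0.115 m and z of each of roller_1, roller_2, roller_3, roller_4, roller_5 in the frame of hold_tray_floor below 0.03 m and ((horizontal distance between case_2_mid and foot_plate_top below 0.012 m and angle between the y axis of case_2_mid and the y axis of foot_plate_top, either way round below 0.12 rad and angle between case_2_mid's own z axis and vertical below 0.02 rad and z of case_2_mid in the frame of foot_plate_top above 0.012 m and linear speed of case_2 below 0.02 m/s) or (x of case_2_mid in the frame of hold_tray_floor between -0.075 and 0.075 m and y of case_2_mid in the frame of hold_tray_floor between -0.11 and 0.11 m and z of case_2_mid in the frame of hold_tray_floor below 0.022 m and angle between case_2_mid's own z axis and vertical below 0.08 rad and linear speed of case_2 below 0.02 m/s)) and x of roller_2 in the frame of hold_tray_floor between -0.08 and 0.08 m and y of roller_2 in the frame of hold_tray_floor between -0.115 and 0.115 m and ((horizontal distance between case_3_mid and foot_plate_top below 0.012 m and angle between the y axis of case_3_mid and the y axis of foot_plate_top, either way round below 0.12 rad and angle between case_3_mid's own z axis and vertical below 0.02 rad and z of case_3_mid in the frame of foot_plate_top above 0.012 m and linear speed of case_3 below 0.02 m/s) or (x of case_3_mid in the frame of hold_tray_floor between -0.075 and 0.075 m and y of case_3_mid in the frame of hold_tray_floor between -0.11 and 0.11 m and z of case_3_mid in the frame of hold_tray_floor below 0.022 m and angle between case_3_mid's own z axis and vertical below 0.08 rad and linear speed of case_3 below 0.02 m/s)) and x of roller_3 in the frame of hold_tray_floor between -0.08 and 0.08 m and y of roller_3 in the frame of hold_tray_floor between -0.115 and 0.115 m and ((horizontal distance between case_4_mid and foot_plate_top below 0.012 m and angle between the y axis of case_4_mid and the y axis of foot_plate_top, either way round below 0.12 rad and angle between case_4_mid's own z axis and vertical below 0.02 rad and z of case_4_mid in the frame of foot_plate_top above 0.012 m and linear speed of case_4 below 0.02 m/s) or (x of case_4_mid in the frame of hold_tray_floor between -0.075 and 0.075 m and y of case_4_mid in the frame of hold_tray_floor between -0.11 and 0.11 m and z of case_4_mid in the frame of hold_tray_floor below 0.022 m and angle between case_4_mid's own z axis and vertical below 0.08 rad and linear speed of case_4 below 0.02 m/s)) and x of roller_4 in the frame of hold_tray_floor between -0.08 and 0.08 m and y of roller_4 in the frame of hold_tray_floor between -0.115 and 0.115 m and ((horizontal distance between case_5_mid and foot_plate_top below 0.012 m and angle between the y axis of case_5_mid and the y axis of foot_plate_top, either way round below 0.12 rad and angle between case_5_mid's own z axis and vertical below 0.02 rad and z of case_5_mid in the frame of foot_plate_top above 0.012 m and linear speed of case_5 below 0.02 m/s) or (x of case_5_mid in the frame of hold_tray_floor between -0.075 and 0.075 m and y of case_5_mid in the frame of hold_tray_floor between -0.11 and 0.11 m and z of case_5_mid in the frame of hold_tray_floor below 0.022 m and angle between case_5_mid's own z axis and vertical below 0.08 rad and linear speed of case_5 below 0.02 m/s)) and x of roller_5 in the frame of hold_tray_floor between -0.08 and 0.08 m and y of roller_5 in the frame of hold_tray_floor between -0.115 and 0.115 m and horizontal distance between cover_bow and foot_plate_top below 0.012 m and angle between the y axis of cover_bow and the y axis of foot_plate_top, either way round below 0.12 rad and angle between cover_bow's own z axis and vertical below 0.02 rad and z of cover_bow in the frame of case_1_mid above 0.045 m and z of cover_bow in the frame of case_2_mid above 0.045 m and z of cover_bow in the frame of case_3_mid above 0.045 m and z of cover_bow in the frame of case_4_mid above 0.045 m and z of cover_bow in the frame of case_5_mid above 0.045 m and linear speed of cover below 0.02 m/s); the robot touches nothing.
It fails at once if the black and white marker pen is moved by more than 3 cm (distance of marker from where it was at the start of the episode above 0.03 m).
It fails at once if the green mounted specimen is moved by more than 3 cm (distance of specimen_2 from where it was at the start of the episode above 0.03 m).
It fails at once if the block of ochre clay is moved by more than 3 cm (distance of clay_block from where it was at the start of the episode above 0.03 m).
Of roller_1, roller_2, roller_3, roller_4, roller_5 only 1 to 2 are there at a start; the rules pass over those that are not, and their reading is None.
At some moment in a run one of case_1, case_2, case_3, case_4, case_5, cover may be knocked a few centimetres aside while the robot is not near it.
Once in a run the grip may slacken for a moment while it holds something.
It also fails if it takes over 210 s, if anything falls off the work surface, if the arm or the gripper's body presses on something with over 40 N, if the wrist force passes 120 N, or if a joint passes its speed limit or range.

## Working session

There is one attempt and no reset: what is moved stays moved. The work goes in short steps, Python scripts to look and compute and a tool call to move; the robot and the scene stay as the last step left them, time stands still between calls to the robot, and variables do not carry over. Pictures are saved under pics/ and viewed, and the job is handed in when it is done.

Besides the shell and the picture viewer there is one more tool, called after "Request:" by a JSON object that holds its "fn" and its "kwargs", one argument or row to a line. step_arm: Moves the arm, as the interface text tells. Its arguments: {"type":"object","properties":{"series":{"type":"array"},"squeeze":{"type":"number"}},"required":["series"]}

```bash
ls; mkdir -p pics
python3 - <<'E'
from cell import observe, eyes, arm
import cv2
print(observe())
for n in ["scene","top","wrist"]:
    print(n, eyes.camera_params(n))
    im,d=eyes.get_image(n)
    cv2.imwrite(f"pics/{n}0.png",im[:,:,::-1])
E
```

```text
pics
{'clock': 0.0, 'joints': array([-1.22360109,  0.43523115,  0.02497434,  1.57407246, -0.01159141,
        1.13400763, -0.07509679]), 'dq': array([ 0.00129581, -0.00029269,  0.0019253 ,  0.00089807,  0.00084731,
        0.00067063, -0.00044133]), 'joint_efforts': array([ 9.23872794e-04, -6.67869830e+01,  9.85401571e-01, -3.14446557e+01,
       -6.05124445e-02,  4.31027322e-02,  1.51512982e-04]), 'position': array([0.27156545, 0.56233319, 0.21054947]), 'ee_rot': array([-7.00648441e-01, -3.06225767e+00,  2.45143538e-03]), 'force': array([-0.5695565 ,  0.31962018,  0.0072991 ]), 'ft_torque': array([0.02596431, 0.05067074, 0.01284521]), 'width': 1.0006683035601687}
scene {'intrinsics': array([[476.82766779,   0.        , 316.63932298],
       [  0.        , 476.82766779, 236.85803433],
       [  0.        ,   0.        ,   1.        ]]), 'position': array([0.14491916, 0.85770983, 1.16186569]), 'attitude': array([-0.60367045,  2.75144014, -1.02486531])}
top {'intrinsics': array([[482.5951586 ,   0.        , 322.26371616],
       [  0.        , 482.5951586 , 243.55436295],
       [  0.        ,   0.        ,   1.        ]]), 'position': array([ 0.43788476, -0.01467952,  1.26628763]), 'attitude': array([-2.19735549,  2.15000612, -0.0806939 ])}
wrist {'intrinsics': array([[349.42023535,   0.        , 324.68493888],
       [  0.        , 349.42023535, 242.56891803],
       [  0.        ,   0.        ,   1.        ]]), 'position': array([0.21106829, 0.59197206, 0.3852931 ]), 'attitude': array([2.47337648, 1.55350035, 0.19499115])}
```

View pics/top0.png

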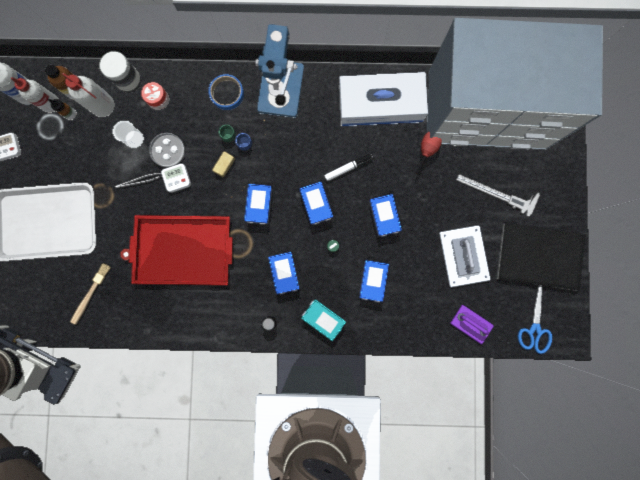

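View pics/scene0.png

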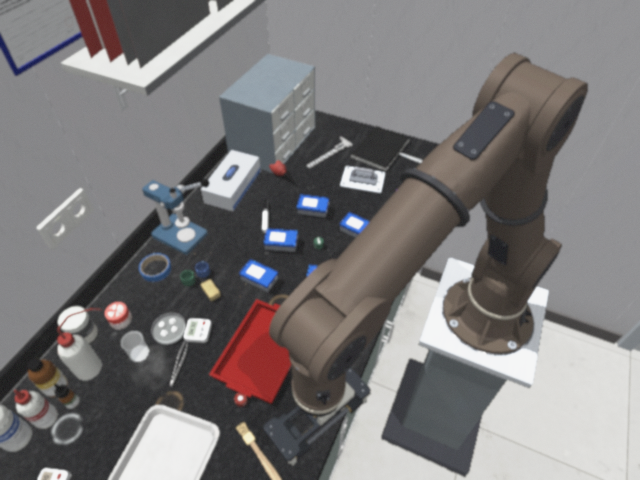

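View pics/wrist0.png

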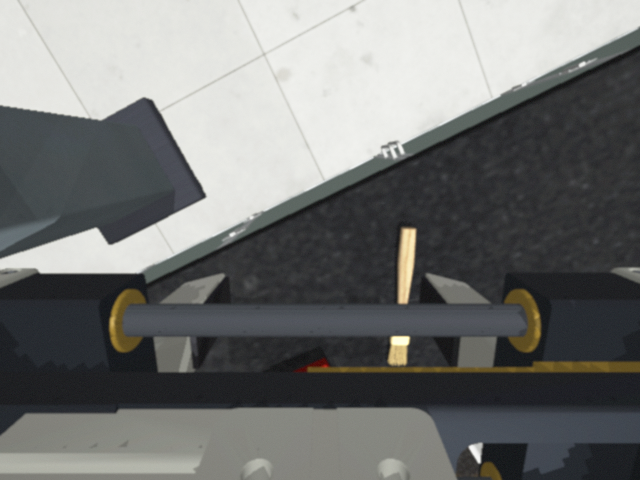

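Candidates in the top view. Blue cases are at (258,203), (317,203), (385,215), (284,272) and (374,281), and the turquoise case at (323,320) is a decoy. The grey cover is on the foot plate at (464,257), and the purple one at (472,324) is a decoy. Next I'll measure them.

```bash
cat > h.py <<'E'
import numpy as np, cv2
from scipy.spatial.transform import Rotation as Ro
from cell import observe, eyes, arm
def cam(n):
    p=eyes.camera_params(n); return p['intrinsics'],np.array(p['position']),Ro.from_rotvec(p['attitude']).as_matrix()
def cast(uv,z,c):
    K,P,R=c; uv=np.atleast_2d(uv).astype(float)
    d=np.c_[(uv[:,0]-K[0,2])/K[0,0],(uv[:,1]-K[1,2])/K[1,1],np.ones(len(uv))]@R.T
    t=(z-P[2])/d[:,2]; return P+d*t[:,None]
def proj(X,c):
    K,P,R=c; q=(np.atleast_2d(X)-P)@R; q=q@K.T; return q[:,:2]/q[:,2:]
def depthpts(d,c):
    K,P,R=c; v,u=np.mgrid[:d.shape[0],:d.shape[1]]
    q=np.stack([(u-K[0,2])/K[0,0]*d,(v-K[1,2])/K[1,1]*d,d],-1)
    return q@R.T+P
def rect(xy):
    (cx,cy),(w,h),a=cv2.minAreaRect((xy*1000).astype(np.float32))
    if w>h: L,S,ang=w,h,a
    else: L,S,ang=h,w,a+90
    ang=(ang+90)%180-90   # direction of long axis, deg from world x
    return cx/1000,cy/1000,L,S,ang
def grab(n,name=None):
    c=cam(n); im,d=eyes.get_image(n)
    if name: cv2.imwrite('pics/'+name,im[:,:,::-1])
    return im,d,c
def blobs(mask,minA=60):
    n,l,st,ce=cv2.connectedComponentsWithStats(mask.astype(np.uint8))
    return [(l==i) for i in range(1,n) if st[i,4]>minA]
def hsv(im): return cv2.cvtColor(im,cv2.COLOR_RGB2HSV)
def cases(im,d,c,ztop=0.0385):
    H=hsv(im); m=(abs(H[...,0].astype(int)-110)<8)&(H[...,1]>150)&(H[...,2]>90)
    m=cv2.morphologyEx(m.astype(np.uint8),cv2.MORPH_CLOSE,np.ones((3,3)))
    out=[]
    for b in blobs(m,150):
        v,u=np.nonzero(b); zz=depthpts(d,c)[v,u,2]
        z=np.median(zz) if ztop is None else ztop
        w=cast(np.c_[u,v],z,c)
        out.append((u.mean(),v.mean())+rect(w[:,:2])+(np.median(zz),len(u)))
    return out
def f(x): return ' '.join('%.4g'%i for i in x)
E
python3 - <<'E'
from h import *
im,d,c=grab('top')
for o in cases(im,d,c): print('case',f(o))
P=depthpts(d,c); H=hsv(im)
# plate: white bright blob
m=(H[...,1]<40)&(H[...,2]>170); m[:, :430]=0; m[:,500:]=0; m[:215]=0;m[300:]=0
m=cv2.morphologyEx(m.astype(np.uint8),cv2.MORPH_CLOSE,np.ones((3,3)))
for b in blobs(m,300):
    v,u=np.nonzero(b); w=cast(np.c_[u,v],0.010,c); print('plate',f(rect(w[:,:2])),len(u),np.median(P[v,u,2]))
# cover by depth in region
reg=np.zeros(m.shape,bool); reg[220:300,435:495]=1
for lo,hi in ((.015,.032),(.038,.07)):
    mm=reg&(P[...,2]>lo)&(P[...,2]<hi)
    print(lo,mm.sum(),f(rect(P[mm][:,:2])),np.median(P[mm][:,2]), P[mm].mean(0))
# tray red
m=((H[...,0]<8)|(H[...,0]>172))&(H[...,1]>150)&(H[...,2]>60)
for b in blobs(m,1000):
    v,u=np.nonzero(b); w=cast(np.c_[u,v],0.022,c); print('tray',f(rect(w[:,:2])),len(u))
    s=b&(P[...,2]<.012); print('floor',f(rect(P[s][:,:2])),np.median(P[s][:,2]))
print('spots',f(cast([428,190],0,c)[0]),[round(float(P[v,u,2]),3) for u,v in ((428,190),(415,300),(540,257),(333,246),(345,170),(223,163))])
cv2.imwrite('pics/crop1.png',cv2.resize(im[130:350,230:510,::-1],None,fx=2.8,fy=2.7,interpolation=cv2.INTER_CUBIC))
E
```

```text
case 316.3 203.8 0.6476 0.01773 99.31 60.33 19.46 0.03788 605
case 257.3 204.5 0.6435 0.1679 98.07 61.34 -4.856 0.03815 593
case 385.8 216 0.6195 -0.1618 99.5 60.31 14.69 0.03809 603
case 283.8 274.2 0.4649 0.09578 98.2 60.89 13.1 0.03795 614
case 373.5 282.1 0.45 -0.134 98.61 60.68 -8.244 0.038 620
case 534.9 337.6 0.3177 -0.5377 85.01 69.27 74.23 0.009593 490
plate 0.5202 -0.3715 144.4 104.7 10.97 2006 0.013008397626637191
0.015 823 0.5197 -0.3707 141.8 101.3 12.17 0.022078781747180143 [ 0.517151   -0.37054633  0.02174625]
0.038 131 0.5197 -0.3717 77.08 10.69 9.589 0.054919718091952285 [ 0.51971892 -0.37113135  0.05387022]
tray 0.5195 0.3761 288.3 179.4 -88.8 6844
floor 0.5186 0.3727 273.8 183.3 88.94 0.007073344525719616
spots 0.6929 -0.2784 0 [0.006, -0.0, 0.016, 0.026, 0.02, 0.02]
```

View pics/crop1.png

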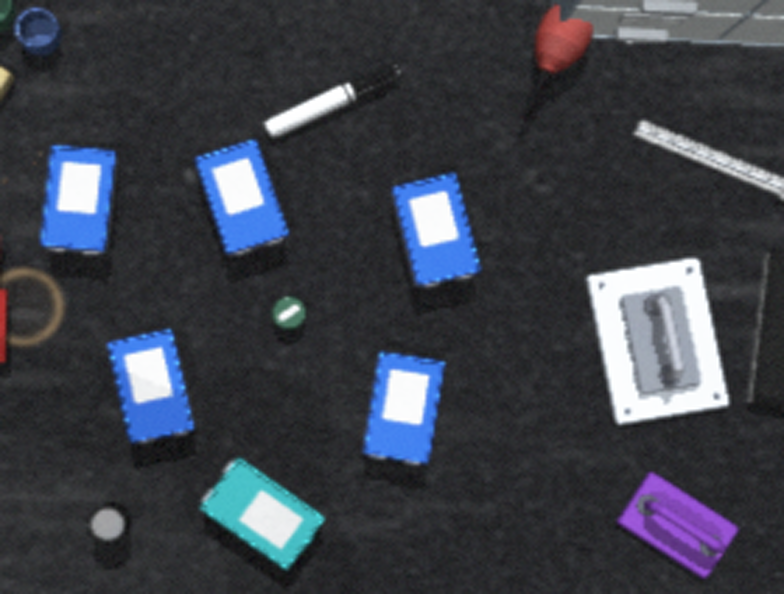

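Request:
{"fn": "step_arm", "kwargs": {
  "series": [
    [[0.09,0.03,-0.04,0.03,-7],[0.09,0.06,-0.08,0.03,-14],[0.09,0.08,-0.12,0.03,-21],[0.09,0.1,-0.16,0.03,-28],[0.09,0.11,-0.2,0.03,-35],[0.09,0.12,-0.24,0.03,-42],[0.09,0.13,-0.28,0.03,-49],[0.09,0.14,-0.32,0.03,-56],[0.09,0.15,-0.36,0.03,-63],[0.09,0.16,-0.4,0.03,-70],[0.09,0.17,-0.44,0.03,-77],[0.09,0.18,-0.48,0.03,-84],[0.09,0.18,-0.52,0.03,-91],[0.09,0.19,-0.56,0.03,-98],[0.09,0.2,-0.6,0.03,-105],[0.09,0.21,-0.64,0.03,-112],[0.09,0.22,-0.68,0.03,-119],[0.09,0.23,-0.72,0.03,-126],[0.09,0.24,-0.76,0.03,-133],[0.09,0.248,-0.8,0.03,-140]]
  ],
  "squeeze": 40
}}

```text
clock: 1.87
position: [0.5161, -0.2206, 0.2409]
ee_rot: [-3.117, -0.381, -0.001]
force: [0.9, 1.5, 0.7]
width: 0.983
```

```bash
cat >> h.py <<'E'
def st(): 
    s=observe(); R=Ro.from_rotvec(s['ee_rot']).as_matrix(); ja=np.degrees(np.arctan2(R[1,1],R[0,1]))
    print('t%.2f pos %s jaw %.2f tilt %.2f F %s T %s w %.1fmm j7 %.2f'%(s['clock'],np.round(s['position'],4),ja,np.degrees(np.arccos(-R[2,2])),np.round(s['force'],2),np.round(s['ft_torque'],3),s['width']*91.8,s['joints'][6])); return s,ja
def go(x,y,z=None,long=None):
    s,ja=st(); p=s['position']; o='d %.4f %.4f'%(x-p[0],y-p[1])
    if z is not None:o+=' %.4f'%(z-p[2])
    if long is not None:o+=' spin %.2f'%((long-ja+180)%180-90 if False else ((long-90-ja+90)%180-90))
    print(o)
E
python3 - <<'E'
from h import *
s,_=st(); print(np.round(s['joints'],2))
go(.5197,-.3715,.1,10.6)
im,d,c=grab('wrist','w1.png')
im,d,c=grab('top','t1.png')
H=hsv(im);m=((H[...,0]<8)|(H[...,0]>172))&(H[...,1]>150)&(H[...,2]>60)
b=blobs(m,1000)[0].astype(np.uint8); b=cv2.morphologyEx(b,cv2.MORPH_OPEN,np.ones((25,25)))
v,u=np.nonzero(b); print('tray',f(rect(cast(np.c_[u,v],.022,c)[:,:2])),u.min(),u.max(),v.min(),v.max())
E
```

```text
t1.87 pos [ 0.5161 -0.2206  0.2409] jaw -76.06 tilt 0.06 F [0.9  1.47 0.7 ] T [-0.036  0.095  0.057] w 90.2mm j7 -0.70
[-0.29  0.37  0.83  1.73 -0.3   1.16 -0.7 ]
t1.87 pos [ 0.5161 -0.2206  0.2409] jaw -76.06 tilt 0.06 F [0.9  1.47 0.7 ] T [-0.036  0.095  0.057] w 90.2mm j7 -0.70
d 0.0036 -0.1509 -0.1409 spin -3.34
tray 0.5184 0.366 264.2 176.7 -88.8 130 231 216 284
```

View pics/w1.png

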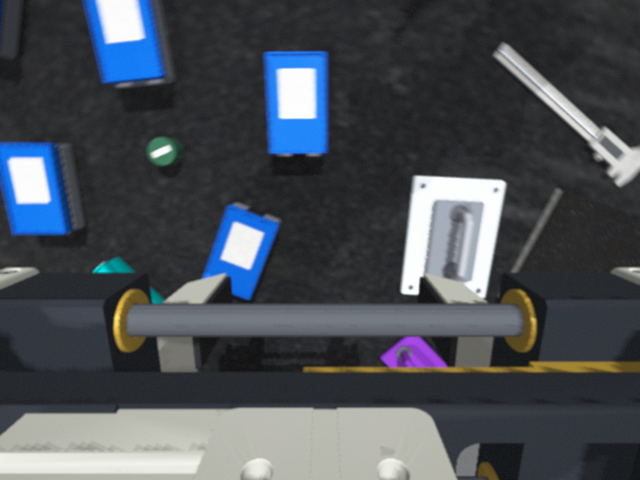

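View pics/t1.png

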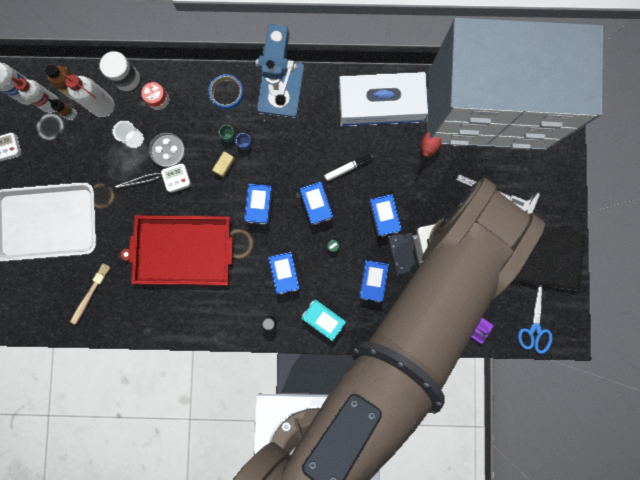

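Request:
{"fn": "step_arm", "kwargs": {
  "series": [
    [[0.06,0.002,-0.04,0,-1],[0.06,0.003,-0.08,0,-3.3],[0.06,0.0036,-0.12,-0.02,-3.3],[0.06,0.0036,-0.151,-0.05,-3.3],[0.06,0.0036,-0.151,-0.09,-3.3],[0.06,0.0036,-0.151,-0.12,-3.3],[0.06,0.0036,-0.151,-0.12,-3.3],[0.06,0.0036,-0.151,-0.12,-3.3]]
  ]
}}

```text
clock: 2.63
position: [0.5178, -0.3765, 0.12]
ee_rot: [3.128, 0.278, -0.006]
force: [0.7, 0.0, 0.7]
width: 0.653
```

Run:
```python
from h import *
go(.5197,-.3715,.045,10.6)
```

```text
t2.63 pos [ 0.5178 -0.3765  0.12  ] jaw -79.84 tilt 0.24 F [0.66 0.02 0.68] T [-0.044  0.06   0.005] w 60.0mm j7 -0.42
d 0.0019 0.0050 -0.0750 spin 0.44
```

Request:
{"fn": "step_arm", "kwargs": {
  "series": [
    [[0.06,0.002,0.005,-0.035,0.4],[0.06,0.002,0.005,-0.06,0.4],[0.06,0.002,0.005,-0.075,0.4],[0.06,0.002,0.005,-0.075,0.4],[0.0,0.002,0.005,-0.075,0.4],[0.0,0.002,0.005,-0.075,0.4],[0.0,0.002,0.005,-0.075,0.4],[0.0,0.002,0.005,-0.075,0.4],[0.0,0.002,0.005,-0.075,0.4],[0.0,0.002,0.005,-0.075,0.4]]
  ]
}}

```text
clock: 3.47
position: [0.52, -0.3717, 0.0457]
ee_rot: [3.126, 0.289, -0.005]
force: [0.7, 0.1, 1.2]
width: 0.268
```

Run:
```python
from h import *
go(.69,-.27,.13)
```

```text
t3.47 pos [ 0.52   -0.3717  0.0457] jaw -79.44 tilt 0.21 F [0.73 0.14 1.18] T [-0.048  0.166  0.014] w 24.6mm j7 -0.36
d 0.1700 0.1017 0.0843
```

Request:
{"fn": "step_arm", "kwargs": {
  "series": [
    [[0.0,0,0,0,0],[0.0,0,0,0,0],[0.0,0,0,0,0],[0.0,0,0,0.02,0],[0.0,0,0,0.05,0],[0.0,0,0,0.06,0],[0.0,0,0,0.06,0]]
  ]
}}

```text
clock: 4.05
position: [0.5213, -0.3731, 0.1085]
ee_rot: [3.123, 0.288, 0.001]
force: [0.8, 0.1, -0.3]
width: 0.003
```

Run:
```python
from h import *
go(.42,-.25,.037)
```

```text
t4.05 pos [ 0.5213 -0.3731  0.1085] jaw -79.45 tilt 0.29 F [ 0.81  0.07 -0.25] T [-0.134  0.2    0.004] w 0.3mm j7 -0.41
d -0.1013 0.1231 -0.0715
```

Run:
```python
from h import *
s,_=st();im,d,c=grab('wrist','w2.png'); im,d,c=grab('scene','s2.png')
```

```text
t4.05 pos [ 0.5213 -0.3731  0.1085] jaw -79.45 tilt 0.29 F [ 0.81  0.07 -0.25] T [-0.134  0.2    0.004] w 0.3mm j7 -0.41
```

View pics/w2.png

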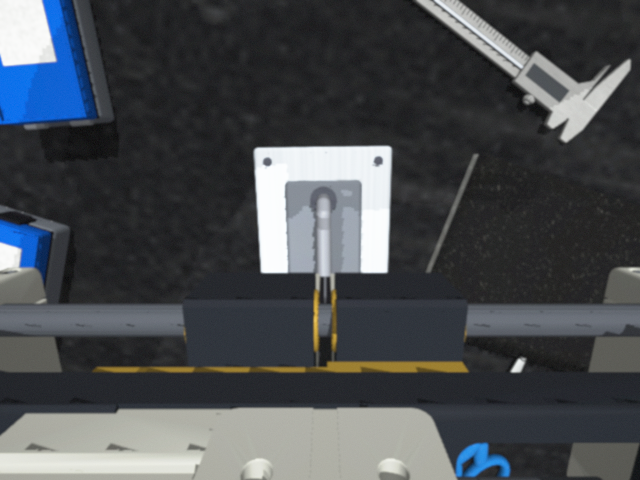

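View pics/s2.png

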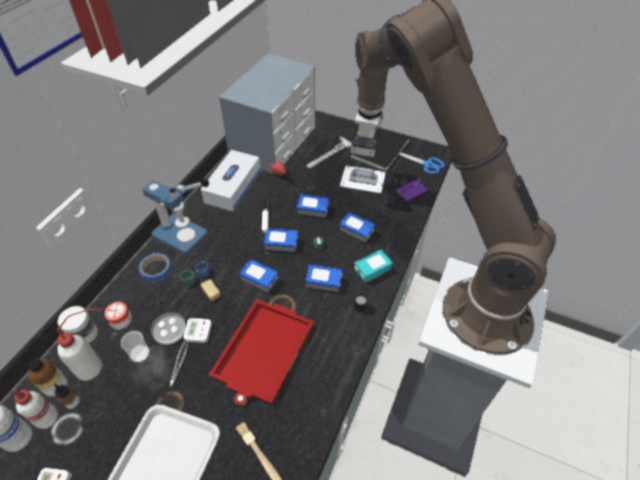

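Request:
{"fn": "step_arm", "kwargs": {
  "series": [
    [[0.035,-0.0014,0.0015,0.01,0],[0.035,-0.0014,0.0015,0.01,0],[0.035,-0.0014,0.0015,0.01,0],[0.035,-0.0014,0.0015,0.01,0],[0.035,-0.0014,0.0015,0.01,0],[0.035,-0.0014,0.0015,0.0,0],[0.035,-0.0014,0.0015,-0.035,0],[0.035,-0.0014,0.0015,-0.063,0],[0.03,-0.0014,0.0015,-0.063,0],[0.0,-0.0014,0.0015,-0.063,0],[0.0,-0.0014,0.0015,-0.063,0],[0.0,-0.0014,0.0015,-0.063,0],[0.0,-0.0014,0.0015,-0.063,0],[0.0,-0.0014,0.0015,-0.063,0],[0.0,-0.0014,0.0015,-0.063,0],[0.0,-0.0014,0.0015,-0.063,0],[0.0,-0.0014,0.0015,-0.063,0],[0.0,-0.0014,0.0015,-0.063,0]]
  ],
  "squeeze": 40
}}

```text
clock: 5.65
position: [0.5189, -0.3699, 0.0427]
ee_rot: [3.126, 0.289, -0.004]
force: [-1.3, 0.0, -0.3]
width: 0.008
```

Run:
```python
from h import *
go(.42,-.25,.037)
```

```text
t5.65 pos [ 0.5189 -0.3699  0.0427] jaw -79.42 tilt 0.18 F [-1.35  0.03 -0.3 ] T [-0.072  0.171  0.016] w 0.7mm j7 -0.36
d -0.0989 0.1199 -0.0057
```

Run:
```python
from h import *
im,d,c=grab('wrist','w3.png'); P=depthpts(d,c)
for u,v in ((322,200),(322,230),(322,260),(300,230),(270,180)): print(u,v,P[v,u])
im,d,c=grab('scene','s3.png')
cv2.imwrite('pics/s3c.png',cv2.resize(im[90:240,280:460,::-1],None,fx=4,fy=4,interpolation=cv2.INTER_CUBIC))
```

```text
322 200 [ 0.55868445 -0.36068871  0.024216  ]
322 230 [ 0.54831665 -0.36276741  0.0530649 ]
322 260 [ 0.53378812 -0.36546382  0.0541059 ]
300 230 [ 0.53924062 -0.35150122  0.02224651]
270 180 [ 0.56292885 -0.32917107  0.01192055]
```

View pics/w3.png

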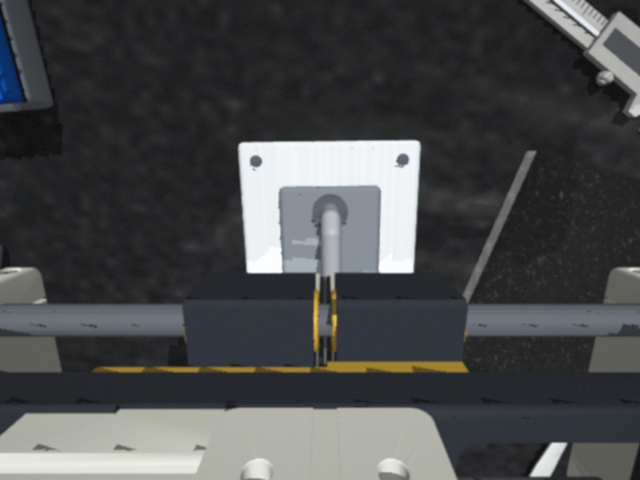

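View pics/s3c.png

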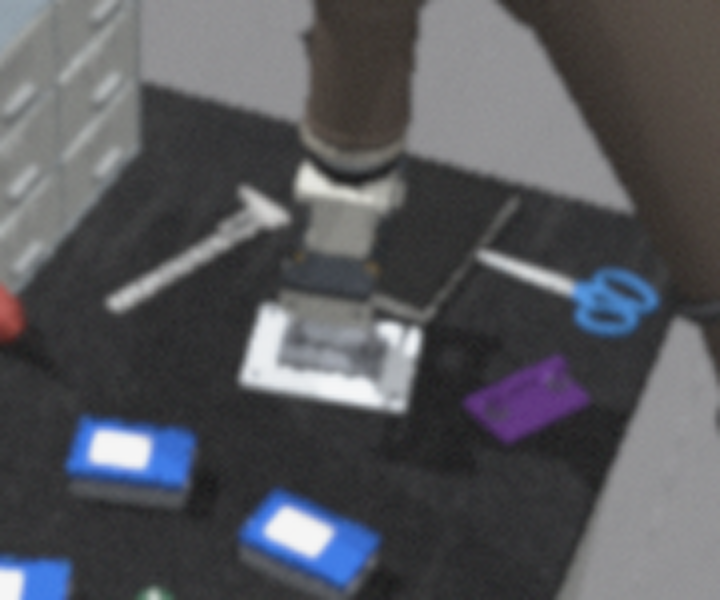

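Run:
```python
from h import *
st()
im,d,c=grab('wrist'); P=depthpts(d,c)
print(c[1])
cv2.imwrite('pics/w3c.png',cv2.resize(im[180:400,240:420,::-1],None,fx=4,fy=2.7,interpolation=cv2.INTER_CUBIC))
for v in range(200,376,8): print(v,' '.join('%d:%.3f/%.3f'%(u,P[v,u,0],P[v,u,2]) for u in (300,318,322,326,330,334,350)))
```

```text
t5.75 pos [ 0.5188 -0.37    0.0426] jaw -79.43 tilt 0.19 F [ 0.64 -0.51 -0.06] T [-0.034  0.164 -0.009] w 0.3mm j7 -0.36
[ 0.58434287 -0.35700277  0.21708263]
200 300:0.556/0.023 318:0.558/0.025 322:0.559/0.024 326:0.559/0.025 330:0.559/0.023 334:0.560/0.025 350:0.561/0.023
208 300:0.552/0.022 318:0.554/0.024 322:0.555/0.028 326:0.557/0.039 330:0.558/0.043 334:0.558/0.039 350:0.557/0.022
216 300:0.547/0.022 318:0.550/0.025 322:0.554/0.047 326:0.555/0.050 330:0.555/0.049 334:0.556/0.050 350:0.552/0.022
224 300:0.543/0.022 318:0.545/0.024 322:0.551/0.051 326:0.551/0.052 330:0.552/0.054 334:0.552/0.053 350:0.548/0.023
232 300:0.538/0.022 318:0.540/0.022 322:0.547/0.054 326:0.548/0.056 330:0.549/0.057 334:0.549/0.056 350:0.543/0.022
240 300:0.533/0.023 318:0.535/0.023 322:0.544/0.054 326:0.544/0.055 330:0.545/0.056 334:0.546/0.058 350:0.539/0.022
248 300:0.529/0.023 318:0.530/0.021 322:0.540/0.054 326:0.540/0.055 330:0.541/0.056 334:0.541/0.055 350:0.534/0.021
256 300:0.524/0.023 318:0.526/0.023 322:0.536/0.055 326:0.537/0.056 330:0.537/0.056 334:0.538/0.057 350:0.529/0.023
264 300:0.519
[... 910 characters left out ...]
.149
328 300:0.547/0.148 318:0.545/0.143 322:0.545/0.143 326:0.545/0.142 330:0.545/0.142 334:0.547/0.146 350:0.549/0.149
336 300:0.545/0.148 318:0.542/0.141 322:0.542/0.141 326:0.542/0.141 330:0.542/0.141 334:0.546/0.147 350:0.547/0.148
344 300:0.543/0.149 318:0.539/0.140 322:0.519/0.105 326:0.519/0.105 330:0.519/0.104 334:0.543/0.146 350:0.546/0.149
352 300:0.541/0.148 318:0.515/0.106 322:0.516/0.106 326:0.516/0.106 330:0.584/0.217 334:0.535/0.136 350:0.544/0.150
360 300:0.540/0.149 318:0.512/0.105 322:0.513/0.106 326:0.512/0.105 330:0.513/0.105 334:0.532/0.135 350:0.541/0.149
368 300:0.539/0.152 318:0.540/0.151 322:0.540/0.152 326:0.540/0.151 330:0.540/0.151 334:0.541/0.152 350:0.541/0.151
```

View pics/w3c.png

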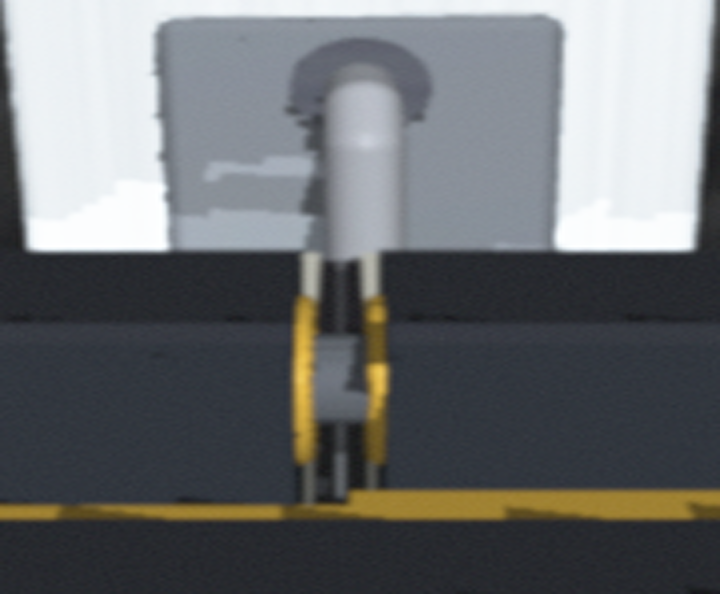

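Request:
{"fn": "step_arm", "kwargs": {
  "series": [
    [[0.0,0,0,0.01,0],[0.0,0,0,0.02,0],[0.0,0,0,0.03,0],[0.0,0,0,0.03,0],[0.0,0,0,0.03,0],[0.0,0,0,0.03,0]]
  ]
}}

```text
clock: 6.3
position: [0.5189, -0.3698, 0.0727]
ee_rot: [3.126, 0.29, -0.003]
force: [-0.4, 0.2, -0.5]
width: 0.006
```

Run:
```python
from h import *
st()
im,d,c=grab('wrist','w4.png'); P=depthpts(d,c)
for v in range(200,300,12): print(v,' '.join('%d:%.3f/%.3f'%(u,P[v,u,0],P[v,u,2]) for u in (300,326,350)))
a=cv2.imread('pics/w2.png')[180:400,240:420]; b=cv2.imread('pics/w4.png')[180:400,240:420]
cv2.imwrite('pics/w4c.png',cv2.resize(np.hstack([a,b]),None,fx=2.2,fy=2.2))
```

```text
t6.30 pos [ 0.5189 -0.3698  0.0727] jaw -79.42 tilt 0.17 F [-0.43  0.17 -0.5 ] T [-0.002  0.146  0.015] w 0.6mm j7 -0.38
200 300:0.552/0.022 326:0.557/0.038 350:0.558/0.022
212 300:0.544/0.022 326:0.552/0.052 350:0.550/0.023
224 300:0.536/0.023 326:0.546/0.055 350:0.542/0.022
236 300:0.528/0.021 326:0.540/0.057 350:0.535/0.023
248 300:0.520/0.022 326:0.532/0.055 350:0.526/0.023
260 300:0.512/0.022 326:0.526/0.056 350:0.518/0.022
272 300:0.504/0.022 326:0.518/0.056 350:0.510/0.023
284 300:0.553/0.169 326:0.528/0.100 350:0.555/0.168
296 300:0.553/0.176 326:0.528/0.113 350:0.555/0.176
```

View pics/w4c.png

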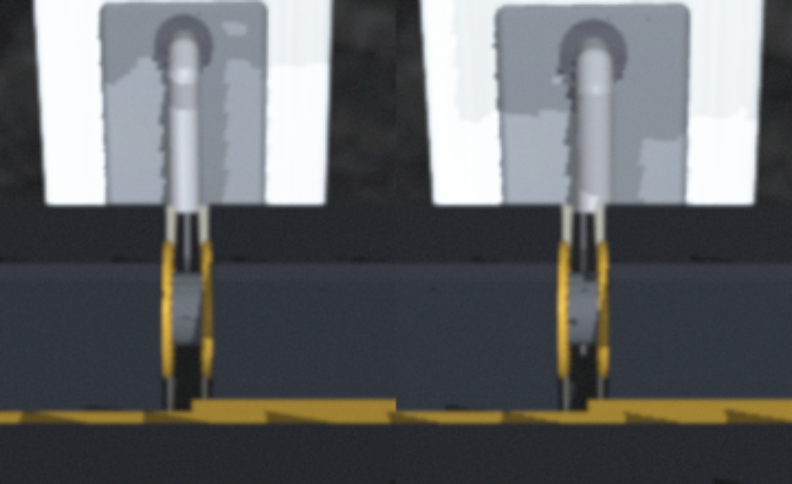

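Request:
{"fn": "step_arm", "kwargs": {
  "series": [
    [[0.09,0,0,0.03,0],[0.09,0,0,0.03,0],[0.09,0,0,0.03,0],[0.09,0,0,0.03,0],[0.09,0,0,0.03,0],[0.09,0,0,0.03,0],[0.09,0,0,0.03,0],[0.09,0,0,0.03,0],[0.09,0,0,0.03,0],[0.09,0,0,0.03,0],[0.09,0,0,0.03,0],[0.09,0,0,0.03,0],[0.09,0,0,0.03,0],[0.09,0,0,0.03,0]]
  ]
}}

```text
clock: 7.52
position: [0.5187, -0.3697, 0.1024]
ee_rot: [3.127, 0.29, -0.004]
force: [-0.3, 0.9, -0.4]
width: 0.959
```

Run:
```python
from h import *
s,_=st()
im,d,c=grab('wrist','w5.png'); P=depthpts(d,c)
R=Ro.from_rotvec(s['ee_rot']).as_matrix()
Q=(P-s['position'])@R   # tool frame
np.save('q5.npy',Q)
for v in range(262,312,4): print(v,' '.join('%d:%.0f,%.0f,%.0f'%((u,)+tuple(Q[v,u]*1000)) for u in (165,180,195,210,225,425,440,460,480)))
```

```text
t7.52 pos [ 0.5187 -0.3697  0.1024] jaw -79.42 tilt 0.18 F [-0.34  0.85 -0.4 ] T [-0.031  0.154  0.047] w 88.0mm j7 -0.40
262 165:-21,-132,101 180:-21,-120,100 195:-21,-108,101 210:-21,-95,101 225:-21,-83,101 425:-21,82,101 440:-19,93,95 460:-17,106,88 480:-17,122,89
266 165:-25,-133,101 180:-25,-121,102 195:-25,-108,101 210:-24,-95,100 225:-25,-83,101 425:-24,83,100 440:-22,92,92 460:-21,107,88 480:-21,123,89
270 165:-28,-133,100 180:-28,-120,100 195:-28,-108,101 210:-28,-96,101 225:-28,-83,100 425:-28,83,101 440:-24,92,90 460:-24,107,89 480:-24,123,89
274 165:-32,-134,102 180:-32,-121,102 195:-32,-109,101 210:-32,-96,101 225:10,-48,-17 425:11,47,-19 440:-27,92,89 460:-27,107,89 480:-27,124,89
278 165:-35,-134,101 180:-35,-121,100 195:-35,-109,101 210:10,-53,-23 225:10,-46,-22 425:10,46,-23 440:11,53,-23 460:-31,108,89 480:-31,124,89
282 165:-39,-135,102 180:-39,-122,101 195:11,-58,-29 210:11,-51,-29 225:9,-46,-24 425:9,45,-25 440:11,51,-29 460:-34,108,87 480:-34,124,88
286 165:-43,-135,102 180:-43,-122,101 195:10,-56,-33 210:11,-50,-34 225:9,-45,-29 425:9,44,-29 440:11,49,-34 460:11,58,-34 480:-38,125,89
290 165:-46,-135,101 180:10,-61,-37 195:11,-55,-38 210:10,-49,-37 225:7,-45,-30 425:8,43,-32 440:10,48,-37 460:11,56,-39 480:-41,125,89
294 165:-50,-135,101 180:10,-60,-41 195:11,-53,-42 210:10,-47,-42 225:6,-44,-31 425:6,43,-32 440:10,47,-41 460:11,54,-43 480:-44,125,88
298 165:-54,-137,102 180:11,-57,-47 195:11,-52,-47 210:10,-47,-44 225:4,-45,-31 425:5,44,-32 440:10,46,-45 460:11,53,-46 480:-48,126,89
302 165:11,-62,-50 180:11,-56,-51 195:10,-50,-50 210:9,-46,-47 225:2,-44,-32 425:3,43,-33 440:10,45,-48 460:11,52,-50 480:11,59,-50
306 165:30,-39,-96 180:30,-35,-97 195:31,-32,-97 210:30,-28,-97 225:31,-24,-97 425:31,24,-97 440:31,27,-97 460:31,32,-97 480:31,37,-97
310 165:30,-39,-97 180:30,-35,-99 195:30,-31,-99 210:31,-27,-99 225:30,-24,-99 425:30,23,-98 440:30,27,-98 460:30,32,-98 480:30,36,-99
```

View pics/w5.png

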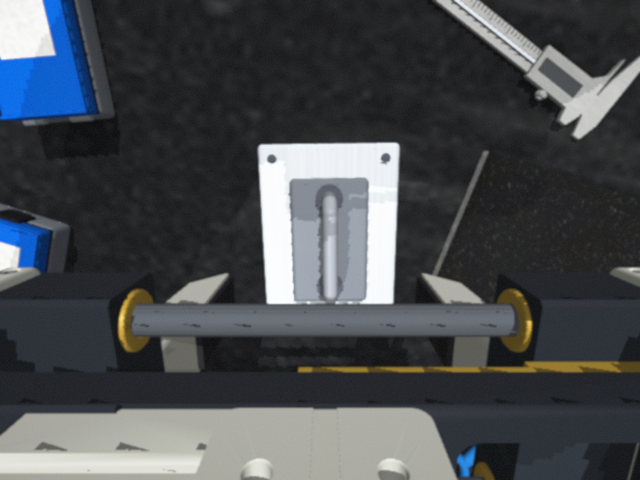

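Run:
```python
import numpy as np
Q=np.load('q5.npy')*1000
m=(Q[...,2]<0)&(Q[...,2]>-60)&(abs(Q[...,1])<70)&(Q[...,0]<14)
for s in (-1,1):
    q=Q[m&(np.sign(Q[...,1])==s)]; print(np.percentile(q[:,2],[98,99,99.7,100]), q[np.argsort(-q[:,2])[:8]].round(1).tolist(), np.abs(q[:,1]).min())
```

```text
[-18.01790405 -17.35493477 -16.54911794 -15.75934106] [[8.7, -45.0, -15.8], [8.9, -45.9, -16.0], [10.4, -47.6, -16.2], [6.4, -44.5, -16.4], [9.5, -46.7, -16.5], [9.0, -46.7, -16.5], [5.5, -44.5, -16.7], [4.5, -44.5, -16.7]] 43.80562819216354
[-18.01108567 -17.30096797 -16.73610108 -16.11431895] [[8.9, 44.5, -16.1], [6.4, 43.6, -16.3], [-1.8, 43.7, -16.4], [9.6, 45.8, -16.6], [10.6, 46.2, -16.6], [-3.8, 43.7, -16.7], [6.1, 43.5, -16.7], [-0.6, 43.5, -16.8]] 42.94456358699817
```

The wrist depth shows the fingertips about 16.5 mm above the reported position, not 14 mm beyond it. So the reported z reads about 30 mm low for the tips, and I'll go deeper by that amount, checking force.

Request:
{"fn": "step_arm", "kwargs": {
  "series": [
    [[0.04,0,0,-0.03,0],[0.04,0,0,-0.055,0],[0.04,0,0,-0.055,0],[0.04,0,0,-0.055,0],[0.04,0,0,-0.055,0],[0.04,0,0,-0.055,0],[0.04,0,0,-0.055,0],[0.04,0.001,0.001,-0.065,0],[0.04,0.001,0.001,-0.075,0],[0.04,0.001,0.001,-0.08,0],[0.04,0.001,0.001,-0.084,0],[0.04,0.001,0.001,-0.087,0],[0.04,0.001,0.001,-0.087,0]]
  ]
}}

```text
clock: 8.65
position: [0.5193, -0.3685, 0.0145]
ee_rot: [3.127, 0.289, -0.006]
force: [0.1, 1.0, -0.4]
width: 0.435
```

Request:
{"fn": "step_arm", "kwargs": {
  "series": [
    [[0.0,0,0,0,0],[0.0,0,0,0,0],[0.0,0,0,0,0],[0.0,0,0,0,0],[0.0,0,0,0,0],[0.0,0,0,0,0],[0.0,0,0,0,0],[0.0,0,0,0,0],[0.0,0,0,0,0]]
  ]
}}

```text
clock: 9.4
position: [0.5195, -0.3692, 0.015]
ee_rot: [3.126, 0.289, -0.005]
force: [0.6, -3.0, 3.2]
width: 0.097
```

Run:
```python
from h import *
go(.42,-.25,.005)
```

```text
t9.40 pos [ 0.5195 -0.3692  0.015 ] jaw -79.44 tilt 0.22 F [ 0.63 -3.03  3.2 ] T [-0.764  0.008  0.032] w 8.9mm j7 -0.34
d -0.0995 0.1192 -0.0100
```

Request:
{"fn": "step_arm", "kwargs": {
  "series": [
    [[0.0,0,0,0.01,0],[0.0,0,0,0.03,0],[0.0,0,0,0.06,0],[0.0,-0.02,0.024,0.07,0],[0.0,-0.04,0.048,0.07,0],[0.0,-0.06,0.072,0.07,0],[0.0,-0.08,0.096,0.07,0],[0.0,-0.1,0.119,0.07,0],[0.0,-0.1,0.119,0.07,0],[0.0,-0.1,0.119,0.04,0],[0.0,-0.1,0.119,0.015,0],[0.0,-0.1,0.119,0.003,0],[0.0,-0.1,0.119,-0.005,0],[0.0,-0.1,0.119,-0.009,0],[0.0,-0.1,0.119,-0.009,0]]
  ]
}}

```text
clock: 10.65
position: [0.4193, -0.2501, 0.0057]
ee_rot: [3.127, 0.289, -0.006]
force: [0.8, 0.5, -1.9]
width: 0.095
```

Run:
```python
from h import *
st()
im,d,c=grab('wrist','w6.png')
```

```text
t10.65 pos [ 0.4193 -0.2501  0.0057] jaw -79.45 tilt 0.24 F [ 0.78  0.47 -1.89] T [-0.007  0.155  0.006] w 8.8mm j7 -0.35
```

View pics/w6.png

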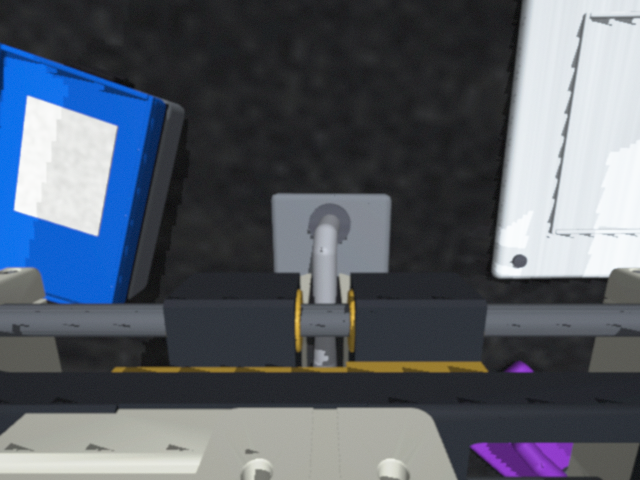

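Request:
{"fn": "step_arm", "kwargs": {
  "series": [
    [[0.0,0,0,-0.0015,0],[0.0,0,0,-0.0015,0],[0.04,0,0,-0.0015,0],[0.04,0,0,-0.0015,0],[0.04,0,0,-0.0015,0],[0.04,0,0,-0.0015,0],[0.04,0,0,-0.0015,0],[0.04,0,0,-0.0015,0],[0.04,0,0,0.03,0],[0.085,0,0,0.07,0],[0.085,0,0.03,0.1,-6],[0.085,0.01,0.06,0.1,-12],[0.085,0.02,0.1,0.1,-18.8],[0.085,0.031,0.116,0.1,-18.8],[0.085,0.031,0.116,0.1,-18.8]]
  ]
}}

```text
clock: 11.95
position: [0.4528, -0.1291, 0.106]
ee_rot: [-3.134, 0.214, 0.005]
force: [-0.0, 0.3, -0.3]
width: 0.821
```

Run:
```python
from h import *
go(.45,-.134,-.004,-8.24)
im,d,c=grab('wrist','w7.png')
im,d,c=grab('top','t7.png')
for o in cases(im,d,c): print('case',f(o))
```

```text
t11.95 pos [ 0.4528 -0.1291  0.106 ] jaw -97.82 tilt 0.19 F [-0.01  0.32 -0.31] T [-0.017  0.144  0.026] w 75.3mm j7 -1.01
d -0.0028 -0.0049 -0.1100 spin -0.42
case 316.3 203.9 0.6484 0.0175 97.87 61.1 19.69 0.03801 599
case 257.3 204.6 0.6431 0.168 97.05 61.47 -4.254 0.03825 590
case 385.9 215.9 0.6198 -0.1616 98.94 60.31 14.96 0.03824 601
case 283.8 274.3 0.4651 0.09528 98.46 61.35 13.88 0.03818 609
case 534.9 337.7 0.3176 -0.538 84.37 69.27 74.23 0.009637 487
```

View pics/w7.png

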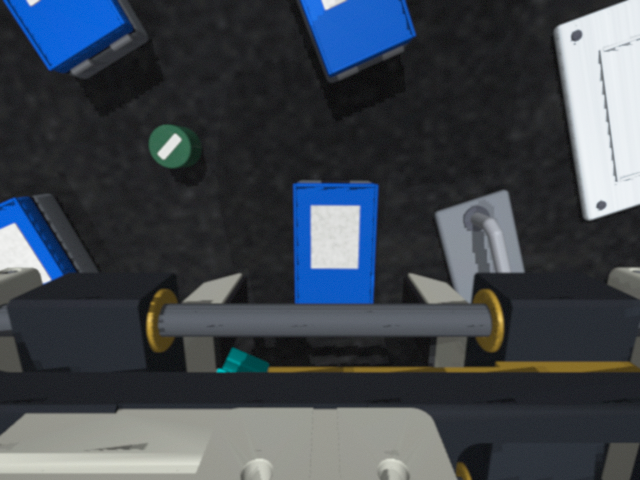

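View pics/t7.png

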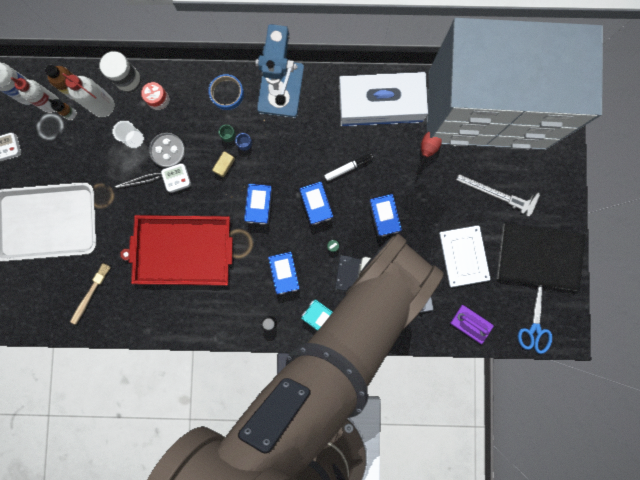

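Request:
{"fn": "step_arm", "kwargs": {
  "series": [
    [[0.085,-0.003,-0.005,-0.03,-0.4],[0.085,-0.003,-0.005,-0.06,-0.4],[0.085,-0.003,-0.005,-0.085,-0.4],[0.085,-0.003,-0.005,-0.1,-0.4],[0.085,-0.003,-0.005,-0.109,-0.4],[0.085,-0.003,-0.005,-0.109,-0.4],[0.04,-0.003,-0.005,-0.109,-0.4],[0.04,-0.003,-0.005,-0.109,-0.4],[0.04,-0.003,-0.005,-0.109,-0.4],[0.04,-0.003,-0.005,-0.109,-0.4],[0.04,-0.003,-0.005,-0.109,-0.4],[0.04,-0.003,-0.005,-0.109,-0.4],[0.04,-0.003,-0.005,-0.109,-0.4],[0.04,-0.003,-0.005,-0.109,-0.4]]
  ],
  "squeeze": 45
}}

```text
clock: 13.22
position: [0.4485, -0.1381, -0.0021]
ee_rot: [3.132, -0.231, -0.004]
force: [-0.4, 2.5, 7.8]
width: 0.626
```

Request:
{"fn": "step_arm", "kwargs": {
  "series": [
    [[0.04,0,0,0.02,0],[0.04,0,0,0.06,0],[0.04,0,0,0.1,0],[0.04,0,0,0.13,0],[0.04,0,0,0.15,0],[0.04,0,0,0.15,0],[0.04,0,0,0.15,0]]
  ]
}}

```text
clock: 13.8
position: [0.4491, -0.1376, 0.1483]
ee_rot: [3.133, -0.229, -0.0]
force: [-0.5, 0.6, -3.2]
width: 0.63
```

Run:
```python
from h import *
st()
im,d,c=grab('wrist','w8.png')
st()
```

```text
t13.80 pos [ 0.4491 -0.1376  0.1483] jaw -98.36 tilt 0.01 F [-0.5   0.65 -3.22] T [0.028 0.23  0.01 ] w 57.9mm j7 -1.07
t13.85 pos [ 0.4482 -0.1374  0.1474] jaw -98.38 tilt 0.13 F [ 0.    0.29 -3.3 ] T [0.016 0.16  0.028] w 57.9mm j7 -1.07
```

View pics/w8.png

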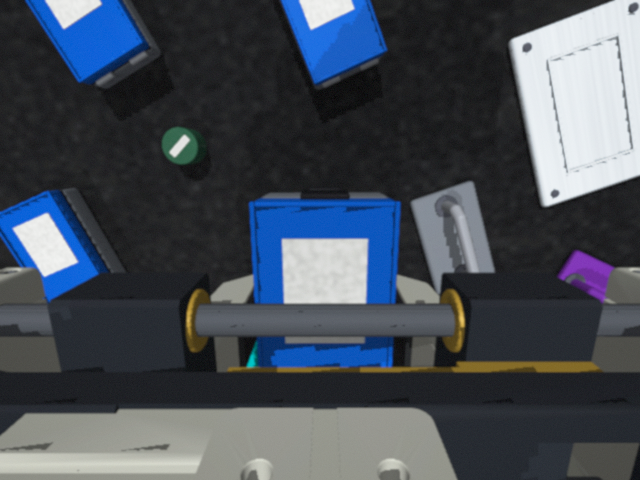

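```bash
cat >> h.py <<'E'
def held(name=None):
    # front edge of held case lid in tool frame (mm)
    s=observe(); c=cam('wrist'); im,d=eyes.get_image('wrist')
    if name: cv2.imwrite('pics/'+name,im[:,:,::-1])
    R=Ro.from_rotvec(s['ee_rot']).as_matrix(); Q=(depthpts(d,c)-s['position'])@R*1000
    H=hsv(im); m=(abs(H[...,0].astype(int)-110)<8)&(H[...,1]>150)&(H[...,2]>90)&(abs(Q[...,1])<40)&(Q[...,2]<20)&(Q[...,2]>-70)
    q=Q[m]
    if len(q)<100: print('none held'); return
    z=np.median(q[:,2])
    # cast the mask pixels onto lid plane in tool frame
    K,P,Rc=c; v,u=np.nonzero(m); dd=np.c_[(u-K[0,2])/K[0,0],(v-K[1,2])/K[1,1],np.ones(len(u))]@Rc.T
    Pt=(P-s['position'])@R*1000; dt=dd@R; t=(z-Pt[2])/dt[:,2]; w=Pt+dt*t[:,None]
    # front edge line: for each y bin max x
    ys=np.arange(-20,21,4); fx=[np.max(w[abs(w[:,1]-y)<2][:,0]) for y in ys]
    p=np.polyfit(ys,fx,1)
    print('held lid z %.1f front x %.1f (->centre %.1f) skew %.2f deg, y %.1f..%.1f'%(z,p[1],p[1]-48,np.degrees(np.arctan(p[0])),w[:,1].min(),w[:,1].max()))
def tq(n=6):
    T=[]
    F=[]
    for i in range(n):
        eyes.get_image('wrist'); s=observe(); T.append(s['ft_torque']); F.append(s['force'])
    T=np.array(T);F=np.array(F); print('t%.2f'%s['clock'],'T',T.mean(0).round(3),'+-',T.std(0).round(3),'F',F.mean(0).round(2),F.std(0).round(2));
E
python3 - <<'E'
from h import *
held(); tq(4)
E
```

```text
held lid z -39.6 front x 48.9 (->centre 0.9) skew 0.13 deg, y -30.0..29.3
t14.10 T [-0.027  0.159 -0.001] +- [0.019 0.018 0.029] F [-0.27  0.07 -2.54] [0.25 0.25 0.49]
```

Request:
{"fn": "step_arm", "kwargs": {
  "series": [
    [[0.04,0.02,-0.003,0,0],[0.04,0.06,-0.009,0,0],[0.04,0.1,-0.015,0,0],[0.04,0.12,-0.018,0,0],[0.04,0.12,-0.018,0,0],[0.04,0.12,-0.018,0,0],[0.04,0.12,-0.018,0,0]]
  ]
}}

```text
clock: 14.68
position: [0.5665, -0.1564, 0.146]
ee_rot: [3.131, -0.233, -0.01]
force: [-0.3, -0.4, -2.3]
width: 0.631
```

Run:
```python
from h import *
tq(8)
```

```text
t15.08 T [-0.035  0.168  0.012] +- [0.033 0.028 0.026] F [-0.18 -0.43 -2.24] [0.54 0.46 0.52]
```

Request:
{"fn": "step_arm", "kwargs": {
  "series": [
    [[0.04,-0.02,0.003,0,0],[0.04,-0.06,0.009,0,0],[0.04,-0.1,0.015,0,0],[0.04,-0.12,0.018,0,0],[0.04,-0.12,0.018,0,0],[0.04,-0.12,0.018,0,0],[0.04,-0.12,0.018,0,0]]
  ]
}}

```text
clock: 15.67
position: [0.4488, -0.1377, 0.1476]
ee_rot: [3.132, -0.23, -0.003]
force: [0.8, -0.4, -2.4]
width: 0.627
```

Run:
```python
from h import *
tq(8)
```

```text
t16.07 T [-0.039  0.165  0.002] +- [0.019 0.031 0.023] F [-0.32 -0.08 -2.1 ] [0.56 0.51 0.53]
```

Request:
{"fn": "step_arm", "kwargs": {
  "series": [
    [[0.04,-0.015,-0.03,0,5],[0.04,-0.03,-0.07,0,10],[0.04,-0.045,-0.11,0,15],[0.04,-0.06,-0.15,0,19],[0.04,-0.08,-0.19,0,19],[0.04,-0.09,-0.222,0,19],[0.04,-0.09,-0.222,0,19],[0.04,-0.09,-0.222,0,19]]
  ]
}}

```text
clock: 16.73
position: [0.3558, -0.3631, 0.1472]
ee_rot: [3.126, 0.278, -0.007]
force: [-0.2, 0.4, -3.5]
width: 0.627
```

```bash
cat >> h.py <<'E'
def plate(name=None):
    im,d,c=grab('wrist',name); H=hsv(im); P=depthpts(d,c)
    m=(H[...,1]<50)&(H[...,2]>150)&(P[...,2]>.002)&(P[...,2]<.02)
    m=cv2.morphologyEx(m.astype(np.uint8),cv2.MORPH_CLOSE,np.ones((9,9)))
    for b in blobs(m,3000):
        v,u=np.nonzero(b); print('plate',f(rect(cast(np.c_[u,v],.010,c)[:,:2])),len(u),u.min(),u.max(),v.min(),v.max())
E
python3 - <<'E'
from h import *
st(); plate('w9.png'); held()
E
```

```text
t16.73 pos [ 0.3558 -0.3631  0.1472] jaw -79.84 tilt 0.32 F [-0.22  0.4  -3.54] T [-0.008  0.097  0.007] w 57.5mm j7 -0.28
plate 0.4953 -0.3772 104.4 93.85 -78.82 16147 307 439 0 126
held lid z -39.6 front x 49.1 (->centre 1.1) skew -0.33 deg, y -30.2..29.2
```

View pics/w9.png

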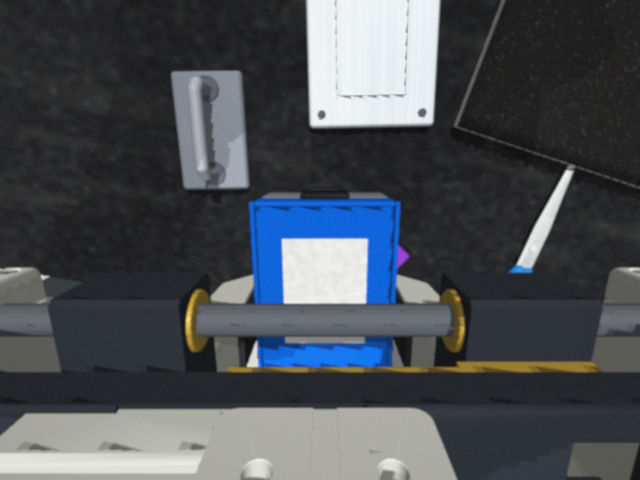

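Request:
{"fn": "step_arm", "kwargs": {
  "series": [
    [[0.04,0.03,0.005,0,1],[0.04,0.053,0.005,0,1],[0.04,0.053,0.005,0,1],[0.04,0.053,0.005,0,1]]
  ]
}}

```text
clock: 17.17
position: [0.4131, -0.3523, 0.1462]
ee_rot: [3.124, 0.324, -0.008]
force: [-0.6, -0.3, -2.6]
width: 0.629
```

Run:
```python
from h import *
st(); plate('w10.png'); held(); st()
```

```text
t17.17 pos [ 0.4131 -0.3523  0.1462] jaw -78.15 tilt 0.28 F [-0.63 -0.28 -2.62] T [-0.085  0.223  0.03 ] w 57.7mm j7 -0.32
plate 0.5196 -0.3728 144.3 104.2 11.39 22554 313 445 12 197
held lid z -39.6 front x 49.0 (->centre 1.0) skew 0.38 deg, y -30.1..29.2
t17.27 pos [ 0.4109 -0.3533  0.1464] jaw -78.36 tilt 0.30 F [ 0.47  0.68 -2.93] T [-0.042  0.212 -0.051] w 57.4mm j7 -0.32
```

View pics/w10.png

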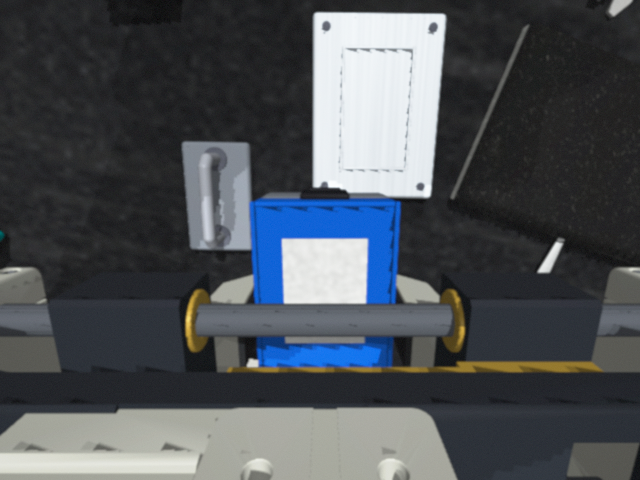

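Run:
```python
from h import *
for i in range(3): plate(); s=observe(); print(s['position'].round(4), cam('wrist')[1].round(4))
im,d,c=grab('top'); H=hsv(im)
m=(H[...,1]<40)&(H[...,2]>170); m[:, :430]=0; m[:,500:]=0; m[:215]=0;m[300:]=0
m=cv2.morphologyEx(m.astype(np.uint8),cv2.MORPH_CLOSE,np.ones((3,3)))
for b in blobs(m,300):
    v,u=np.nonzero(b); print('top',f(rect(cast(np.c_[u,v],.01,c)[:,:2])))
```

```text
plate 0.52 -0.3728 143.8 104.3 11.15 22930 312 444 8 193
[ 0.4105 -0.3537  0.1465] [ 0.4762 -0.3397  0.3209]
plate 0.5197 -0.3729 144.2 104.2 11.42 22885 311 443 8 193
[ 0.4104 -0.354   0.1466] [ 0.4761 -0.3401  0.321 ]
plate 0.5201 -0.3727 143.7 104.3 11.1 22957 311 442 8 192
[ 0.4103 -0.3542  0.1467] [ 0.476  -0.3403  0.3211]
top 0.5202 -0.3719 144 104 11.13
```

Request:
{"fn": "step_arm", "kwargs": {
  "series": [
    [[0.04,0.04,-0.006,0,0],[0.04,0.08,-0.012,-0.02,0],[0.04,0.109,-0.0186,-0.06,-0.4],[0.04,0.109,-0.0186,-0.1,-0.4],[0.04,0.109,-0.0186,-0.115,-0.4],[0.04,0.109,-0.0186,-0.115,-0.4],[0.04,0.109,-0.0186,-0.115,-0.4],[0.04,0.109,-0.0186,-0.115,-0.4]]
  ]
}}

```text
clock: 18.13
position: [0.5194, -0.3742, 0.0336]
ee_rot: [3.124, 0.302, -0.005]
force: [0.7, 0.2, -1.5]
width: 0.628
```

Run:
```python
from h import *
go(.5193,-.3728,.0085,11.2)
```

```text
t18.13 pos [ 0.5194 -0.3742  0.0336] jaw -78.97 tilt 0.23 F [ 0.7   0.17 -1.49] T [-0.077  0.151 -0.014] w 57.7mm j7 -0.31
d -0.0001 0.0014 -0.0251 spin 0.17
```

Request:
{"fn": "step_arm", "kwargs": {
  "series": [
    [[0.04,0,0.0014,-0.008,0.2],[0.04,0,0.0014,-0.014,0.2],[0.04,0,0.0014,-0.018,0.2],[0.04,0,0.0014,-0.02,0.2],[0.04,0,0.0014,-0.022,0.2],[0.04,0,0.0014,-0.024,0.2],[0.04,0,0.0014,-0.025,0.2],[0.04,0,0.0014,-0.026,0.2],[0.04,0,0.0014,-0.026,0.2]]
  ]
}}

```text
clock: 18.88
position: [0.5194, -0.3728, 0.008]
ee_rot: [3.124, 0.307, -0.004]
force: [-1.1, 1.3, 1.9]
width: 0.629
```

Run:
```python
from h import *
go(.5193,-.3728,.0085,11.2)
```

```text
t18.88 pos [ 0.5194 -0.3728  0.008 ] jaw -78.77 tilt 0.21 F [-1.05  1.26  1.86] T [0.359 0.408 0.061] w 57.7mm j7 -0.29
d -0.0001 0.0000 0.0005 spin -0.03
```

Request:
{"fn": "step_arm", "kwargs": {
  "series": [
    [[0.068,0,0,0,0],[0.068,0,0,0,0],[0.068,0,0,0,0],[0.068,0,0,0.02,0],[0.068,0,0,0.05,0],[0.085,0,0,0.09,0],[0.085,0.02,0.04,0.1,2],[0.085,0.04,0.08,0.1,3.7],[0.085,0.06,0.12,0.1,3.7],[0.085,0.08,0.16,0.1,3.7],[0.085,0.095,0.2,0.1,3.7],[0.085,0.1,0.211,0.1,3.7],[0.085,0.1,0.211,0.1,3.7],[0.085,0.1,0.211,0.1,3.7]]
  ]
}}

```text
clock: 20.05
position: [0.6202, -0.1594, 0.1077]
ee_rot: [3.112, 0.415, -0.004]
force: [-0.3, -0.6, -0.4]
width: 0.93
```

Run:
```python
from h import *
go(.6198,-.1616,-.002,15)
im,d,c=grab('wrist','w11.png')
im,d,c=grab('top','t11.png')
for o in cases(im,d,c): print('case',f(o))
```

```text
t20.05 pos [ 0.6202 -0.1594  0.1077] jaw -74.82 tilt 0.20 F [-0.26 -0.58 -0.39] T [-0.153  0.182  0.   ] w 85.4mm j7 -0.67
d -0.0004 -0.0022 -0.1097 spin -0.18
case 316.2 203.9 0.6478 0.0181 98.64 60.87 19.46 0.03789 601
case 257.2 204.5 0.6428 0.168 98.15 61.47 -4.254 0.0382 590
case 468 257.2 0.5204 -0.3723 95.17 58.07 11.02 0.04788 545
case 279.4 263.3 0.4774 0.09854 72.85 60.96 13.88 0.03809 275
case 535 337.6 0.3178 -0.5381 84.28 68.82 72.88 0.009641 486
```

View pics/w11.png

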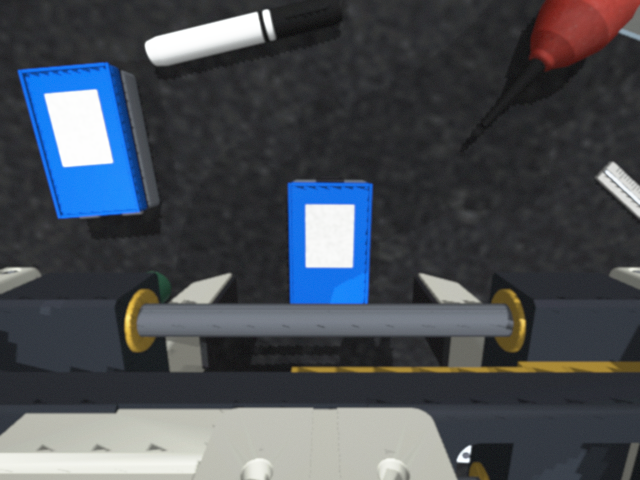

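View pics/t11.png

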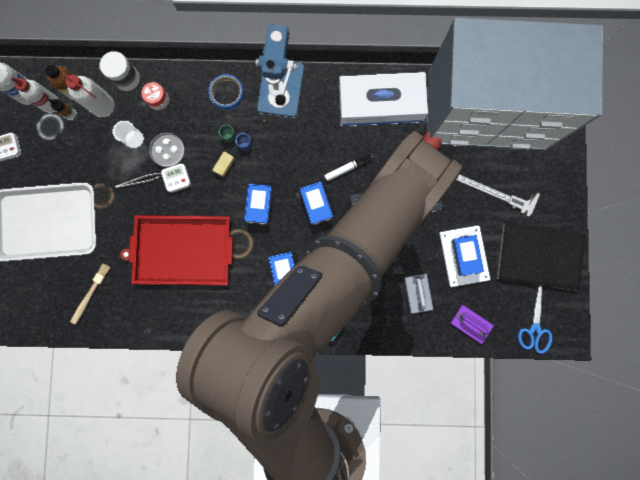

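Request:
{"fn": "step_arm", "kwargs": {
  "series": [
    [[0.085,0,-0.002,-0.03,-0.2],[0.085,0,-0.002,-0.06,-0.2],[0.085,0,-0.002,-0.085,-0.2],[0.085,0,-0.002,-0.1,-0.2],[0.085,0,-0.002,-0.109,-0.2],[0.085,0,-0.002,-0.1095,-0.2],[0.04,0,-0.002,-0.1095,-0.2],[0.04,0,-0.002,-0.1095,-0.2],[0.04,0,-0.002,-0.1095,-0.2],[0.04,0,-0.002,-0.1095,-0.2],[0.04,0,-0.002,-0.1095,-0.2],[0.04,0,-0.002,-0.1095,-0.2],[0.04,0,-0.002,-0.1095,-0.2],[0.04,0,-0.002,-0.1095,-0.2]]
  ],
  "squeeze": 45
}}

```text
clock: 21.32
position: [0.6193, -0.1638, -0.0005]
ee_rot: [3.114, 0.402, -0.003]
force: [-1.9, 2.9, 6.2]
width: 0.63
```

Request:
{"fn": "step_arm", "kwargs": {
  "series": [
    [[0.04,0,0,0.02,0],[0.04,0,0,0.06,0],[0.04,0,0,0.1,0],[0.04,0,0,0.13,0],[0.04,0,0,0.15,0],[0.04,-0.02,-0.005,0.15,0],[0.04,-0.06,-0.016,0.15,0],[0.04,-0.1,-0.027,0.15,0],[0.04,-0.116,-0.031,0.15,0],[0.04,-0.116,-0.031,0.15,0],[0.04,-0.116,-0.031,0.15,0],[0.04,-0.116,-0.031,0.15,0]]
  ]
}}

```text
clock: 22.32
position: [0.5035, -0.1942, 0.1496]
ee_rot: [3.114, 0.403, -0.002]
force: [-0.0, -0.0, -7.0]
width: 0.628
```

Run:
```python
from h import *
st();tq(8);held()
```

```text
t22.32 pos [ 0.5035 -0.1942  0.1496] jaw -75.25 tilt 0.11 F [-0.02 -0.03 -7.01] T [-0.038  0.059  0.016] w 57.6mm j7 -0.60
t22.72 T [-0.036  0.08   0.008] +- [0.018 0.028 0.017] F [-0.05 -0.01 -6.52] [0.31 0.28 0.44]
held lid z -38.0 front x 48.8 (->centre 0.8) skew 0.03 deg, y -30.1..29.2
```

Request:
{"fn": "step_arm", "kwargs": {
  "series": [
    [[0.04,0.02,0.005,0,0],[0.04,0.06,0.016,0,0],[0.04,0.1,0.027,0,0],[0.04,0.116,0.031,0,0],[0.04,0.116,0.031,0,0],[0.04,0.116,0.031,0,0],[0.04,0.116,0.031,0,0]]
  ]
}}

```text
clock: 23.35
position: [0.6187, -0.1642, 0.149]
ee_rot: [3.114, 0.402, -0.006]
force: [-1.6, -1.4, -6.2]
width: 0.63
```

Run:
```python
from h import *
tq(8)
```

```text
t23.75 T [-0.06   0.196 -0.018] +- [0.024 0.012 0.024] F [-0.04 -0.03 -6.64] [0.67 0.4  0.52]
```

Request:
{"fn": "step_arm", "kwargs": {
  "series": [
    [[0.04,-0.02,-0.005,0,0],[0.04,-0.06,-0.016,0,0],[0.04,-0.1,-0.027,0,0],[0.04,-0.116,-0.031,0,0],[0.04,-0.116,-0.031,0,0],[0.04,-0.116,-0.031,0,0],[0.04,-0.116,-0.031,0,0]]
  ]
}}

```text
clock: 24.33
position: [0.504, -0.1946, 0.15]
ee_rot: [3.114, 0.402, -0.001]
force: [0.9, -0.0, -7.4]
width: 0.626
```

Run:
```python
from h import *
tq(8)
```

```text
t24.73 T [-0.038  0.086  0.001] +- [0.028 0.026 0.041] F [-0.3   0.01 -6.23] [0.45 0.38 0.41]
```

Run:
```python
from h import *
im,d,c=grab('top','t12.png'); P=depthpts(d,c); H=hsv(im)
m=((H[...,0]<8)|(H[...,0]>172))&(H[...,1]>150)&(H[...,2]>60)
for v in (225,235,265,275):
    u=np.nonzero(m[v,100:260])[0]+100; a,b=cast([[u.min()-.5,v],[u.max()+.5,v]],.022,c); print(v,u.min(),u.max(),a[1].round(4),b[1].round(4), cast([[u.max()+.5,v]],0,c)[0,1].round(4))
for u in (145,180,215):
    vv=np.nonzero(m[190:310,u])[0]+190; a,b=cast([[u,vv.min()-.5],[u,vv.max()+.5]],.022,c); print(u,vv.min(),vv.max(),a[0].round(4),b[0].round(4),cast([[u,vv.max()+.5]],0,c)[0,0].round(4))
cv2.imwrite('pics/tray.png',cv2.resize(im[200:300,110:260,::-1],None,fx=5,fy=5,interpolation=cv2.INTER_CUBIC))
```

```text
225 134 229 0.4914 0.2409 0.2454
235 133 228 0.4926 0.2425 0.2471
265 132 228 0.4908 0.2395 0.244
275 132 227 0.4894 0.2411 0.2456
145 215 283 0.6087 0.4294 0.4292
180 216 284 0.6079 0.4288 0.4287
215 216 284 0.6099 0.4308 0.4307
```

View pics/tray.png

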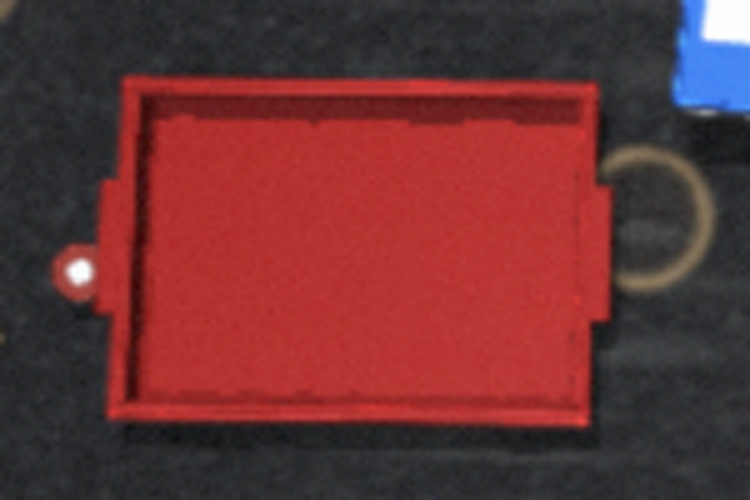

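Request:
{"fn": "step_arm", "kwargs": {
  "series": [
    [[0.04,0,0.04,0,-1],[0.04,0,0.08,0,-2],[0.04,0,0.12,0,-3],[0.04,0,0.16,0,-4],[0.04,0,0.2,0,-5],[0.04,0,0.24,0,-6],[0.04,0,0.28,0,-7],[0.04,0,0.32,0,-8],[0.04,0,0.36,0,-9],[0.04,0.005,0.4,0,-10],[0.04,0.005,0.44,0,-10],[0.04,0.01,0.48,0,-10],[0.04,0.015,0.52,0,-10],[0.04,0.015,0.56,0,-10],[0.04,0.015,0.59,-0.02,-10],[0.04,0.015,0.6096,-0.06,-10],[0.04,0.015,0.6096,-0.1,-10],[0.04,0.015,0.6096,-0.11,-10],[0.04,0.015,0.6096,-0.11,-10]]
  ]
}}

```text
clock: 26.37
position: [0.5156, 0.4133, 0.0355]
ee_rot: [3.132, 0.13, -0.013]
force: [-1.1, -0.7, -6.6]
width: 0.624
```

Run:
```python
from h import *
go(.519,.415,.005,5)
im,d,c=grab('wrist','w13.png')
```

```text
t26.37 pos [0.5156 0.4133 0.0355] jaw -85.24 tilt 0.60 F [-1.05 -0.72 -6.62] T [-0.136  0.19  -0.027] w 57.3mm j7 -1.68
d 0.0034 0.0017 -0.0305 spin 0.24
```

View pics/w13.png

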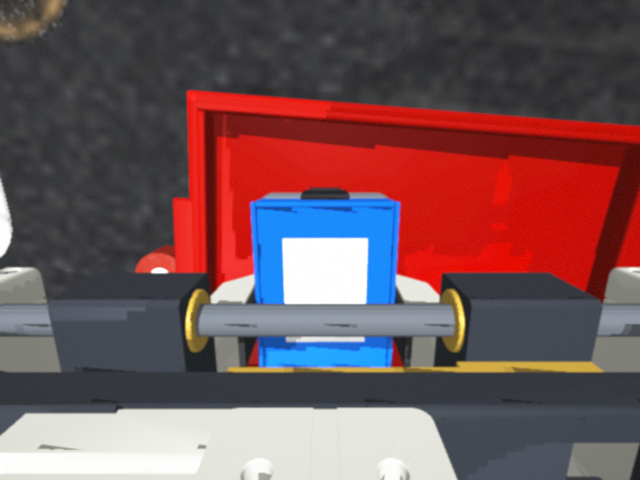

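Request:
{"fn": "step_arm", "kwargs": {
  "series": [
    [[0.04,0.003,0,-0.01,0],[0.04,0.003,0,-0.02,0],[0.04,0.003,0,-0.025,0],[0.04,0.003,0,-0.028,0],[0.04,0.003,0,-0.03,0],[0.04,0.003,0,-0.031,0],[0.04,0.003,0,-0.031,0]]
  ]
}}

```text
clock: 27.0
position: [0.521, 0.4135, 0.0078]
ee_rot: [3.135, 0.128, -0.006]
force: [-1.3, -0.0, -6.6]
width: 0.63
```

Request:
{"fn": "step_arm", "kwargs": {
  "series": [
    [[0.066,0,0,0,0],[0.066,0,0,0,0],[0.066,0,0,0,0],[0.066,0,0,0.03,0],[0.066,0,0,0.07,0],[0.085,0,0,0.1,-3],[0.085,0.02,-0.04,0.1,-6],[0.085,0.04,-0.08,0.1,-9.3],[0.085,0.06,-0.12,0.1,-9.3],[0.085,0.08,-0.16,0.1,-9.3],[0.085,0.1,-0.2,0.1,-9.3],[0.085,0.12,-0.24,0.1,-9.3],[0.085,0.124,-0.245,0.1,-9.3],[0.085,0.124,-0.245,0.1,-9.3]]
  ]
}}

```text
clock: 28.17
position: [0.6481, 0.1599, 0.1096]
ee_rot: [3.131, -0.141, -0.0]
force: [-0.3, 0.0, 0.4]
width: 0.923
```

Run:
```python
from h import *
go(.643,.168,-.002,-4.3)
im,d,c=grab('wrist','w14.png')
im,d,c=grab('top','t14.png')
for o in cases(im,d,c): print('case',f(o))
```

```text
t28.17 pos [0.6481 0.1599 0.1096] jaw -95.16 tilt 0.40 F [-0.32  0.02  0.42] T [-0.06   0.169  0.011] w 84.8mm j7 -1.46
d -0.0051 0.0081 -0.1116 spin 0.86
case 316.3 203.9 0.6472 0.0176 98.5 60.33 19.46 0.03786 610
case 255.9 213.8 0.6183 0.1702 61.68 47.79 83.73 0.03822 342
case 468.1 257.3 0.5204 -0.3723 95.08 58.28 10.82 0.04791 550
case 284.4 274.9 0.4651 0.09457 97.76 60.37 12.4 0.03818 574
case 535.1 337.7 0.3178 -0.5381 84.28 68.82 72.88 0.009251 485
```

View pics/w14.png

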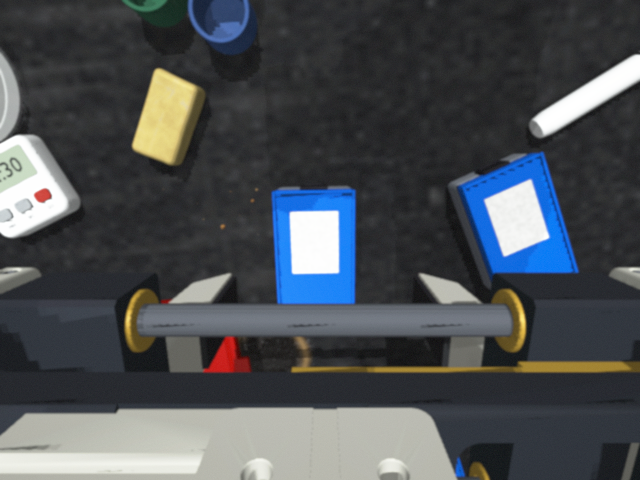

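View pics/t14.png

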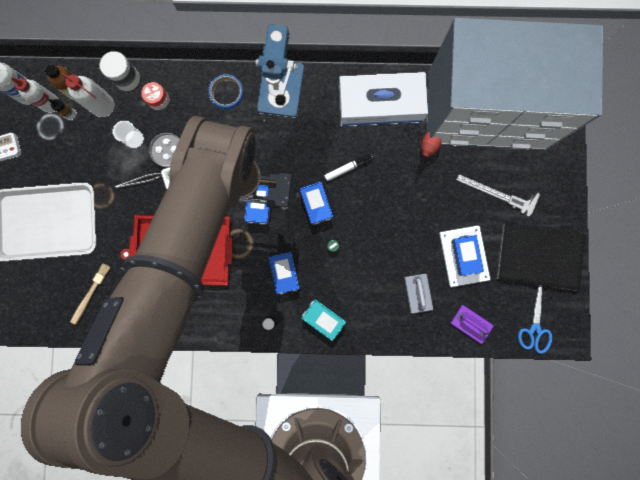

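Request:
{"fn": "step_arm", "kwargs": {
  "series": [
    [[0.088,-0.005,0.008,-0.03,0.8],[0.088,-0.005,0.008,-0.06,0.8],[0.088,-0.005,0.008,-0.085,0.8],[0.088,-0.005,0.008,-0.1,0.8],[0.088,-0.005,0.008,-0.11,0.8],[0.088,-0.005,0.008,-0.111,0.8],[0.04,-0.005,0.008,-0.111,0.8],[0.04,-0.005,0.008,-0.111,0.8],[0.04,-0.005,0.008,-0.111,0.8],[0.04,-0.005,0.008,-0.111,0.8],[0.04,-0.005,0.008,-0.111,0.8],[0.04,-0.005,0.008,-0.111,0.8],[0.04,-0.005,0.008,-0.111,0.8],[0.04,-0.005,0.008,-0.111,0.8],[0.04,-0.005,0.008,-0.111,0.8]]
  ],
  "squeeze": 45
}}

```text
clock: 29.52
position: [0.6419, 0.1726, -0.0011]
ee_rot: [3.134, -0.112, -0.002]
force: [-0.9, -5.3, 4.7]
width: 0.63
```

Request:
{"fn": "step_arm", "kwargs": {
  "series": [
    [[0.04,0,0,0.02,0],[0.04,0,0,0.06,0],[0.04,0,0,0.1,0],[0.04,0,0,0.13,0],[0.04,0,0,0.15,0],[0.04,-0.02,0.002,0.15,0],[0.04,-0.06,0.005,0.15,0],[0.04,-0.1,0.008,0.15,0],[0.04,-0.12,0.009,0.15,0],[0.04,-0.12,0.009,0.15,0],[0.04,-0.12,0.009,0.15,0],[0.04,-0.12,0.009,0.15,0]]
  ]
}}

```text
clock: 30.52
position: [0.5224, 0.182, 0.1494]
ee_rot: [3.135, -0.111, -0.0]
force: [0.9, 0.9, -4.7]
width: 0.627
```

Run:
```python
from h import *
st();tq(8);held()
```

```text
t30.52 pos [0.5224 0.182  0.1494] jaw -94.07 tilt 0.25 F [ 0.94  0.92 -4.67] T [0.013 0.162 0.028] w 57.6mm j7 -1.56
t30.92 T [-0.026  0.165  0.011] +- [0.021 0.028 0.022] F [-0.09  0.28 -4.82] [0.69 0.5  0.32]
held lid z -38.6 front x 48.8 (->centre 0.8) skew 0.03 deg, y -29.9..29.3
```

Request:
{"fn": "step_arm", "kwargs": {
  "series": [
    [[0.04,0.02,-0.002,0,0],[0.04,0.06,-0.005,0,0],[0.04,0.1,-0.008,0,0],[0.04,0.12,-0.009,0,0],[0.04,0.12,-0.009,0,0],[0.04,0.12,-0.009,0,0],[0.04,0.12,-0.009,0,0]]
  ]
}}

```text
clock: 31.55
position: [0.6414, 0.1721, 0.1482]
ee_rot: [3.134, -0.113, -0.004]
force: [-0.9, 0.5, -4.9]
width: 0.63
```

Run:
```python
from h import *
tq(8); st()
```

```text
t31.95 T [-0.029  0.176  0.008] +- [0.035 0.033 0.03 ] F [-0.23  0.02 -4.96] [0.44 0.42 0.34]
t31.95 pos [0.6418 0.1728 0.149 ] jaw -94.09 tilt 0.30 F [-0.06  0.22 -5.11] T [-0.092  0.162  0.079] w 57.3mm j7 -1.49
```

Request:
{"fn": "step_arm", "kwargs": {
  "series": [
    [[0.04,-0.016,-0.038,0.01,2],[0.04,-0.032,-0.076,0.02,4],[0.04,-0.048,-0.114,0.02,6],[0.04,-0.064,-0.152,0.02,8],[0.04,-0.08,-0.19,0.02,10],[0.04,-0.096,-0.228,0.02,12],[0.04,-0.112,-0.266,0.02,14],[0.04,-0.128,-0.304,0.02,15.2],[0.04,-0.144,-0.342,0.02,15.2],[0.04,-0.16,-0.38,0.02,15.2],[0.04,-0.176,-0.418,0.02,15.2],[0.04,-0.192,-0.456,0.02,15.2],[0.04,-0.208,-0.494,0.02,15.2],[0.04,-0.22,-0.527,0.02,15.2],[0.04,-0.227,-0.527,0.02,15.2],[0.04,-0.227,-0.527,0.02,15.2],[0.04,-0.227,-0.527,0.02,15.2]]
  ]
}}

```text
clock: 33.37
position: [0.4145, -0.3542, 0.1691]
ee_rot: [3.122, 0.301, 0.0]
force: [1.0, 0.7, -4.8]
width: 0.627
```

```bash
cat >> h.py <<'E'
def stack(ztop,name=None):
    "top case lid in wrist view at height ztop -> world"
    for k in range(2):
        im,d,c=grab('wrist',name); H=hsv(im); P=depthpts(d,c)
        m=(abs(H[...,0].astype(int)-110)<8)&(H[...,1]>150)&(H[...,2]>90)&(P[...,2]<ztop+.012)&(P[...,2]>ztop-.006)&(np.hypot(P[...,0]-.52,P[...,1]+.372)<.09)
        m=cv2.morphologyEx(m.astype(np.uint8),cv2.MORPH_CLOSE,np.ones((5,5)))
        b=max(blobs(m,500),key=lambda b:b.sum()); v,u=np.nonzero(b)
        print('stack top',f(rect(cast(np.c_[u,v],ztop,c)[:,:2])),'z',np.median(P[v,u,2]).round(4),'px',u.min(),u.max(),v.min(),v.max())
E
python3 - <<'E'
from h import *
st(); eyes.get_image('top'); stack(.0485,'w15.png'); plate(); held(); st()
E
```

```text
t33.37 pos [ 0.4145 -0.3542  0.1691] jaw -78.98 tilt 0.27 F [ 0.96  0.69 -4.84] T [ 0.008  0.11  -0.043] w 57.6mm j7 -0.35
stack top 0.5195 -0.3719 95.7 57.27 11.28 z 0.0475 px 337 412 44 172
stack top 0.5197 -0.3717 94.97 57.52 11.24 z 0.0475 px 337 412 45 172
plate 0.5199 -0.3727 143.7 104.7 11.26 8542 310 432 27 196
plate 0.42 -0.2542 92.53 54.28 11.22 3418 191 252 149 246
held lid z -38.6 front x 49.1 (->centre 1.1) skew 0.03 deg, y -30.1..29.2
t33.62 pos [ 0.4159 -0.3531  0.169 ] jaw -78.74 tilt 0.28 F [-0.37 -0.58 -4.93] T [-0.023  0.199 -0.003] w 57.5mm j7 -0.35
```

View pics/w15.png

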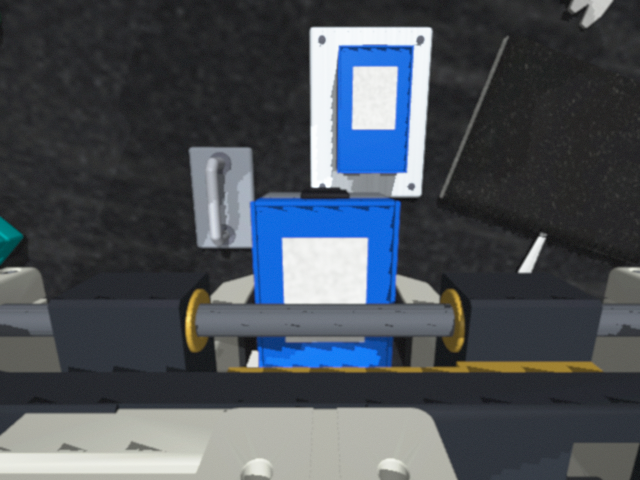

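Request:
{"fn": "step_arm", "kwargs": {
  "series": [
    [[0.04,0.03,-0.006,0,0],[0.04,0.065,-0.012,-0.01,0],[0.04,0.095,-0.0194,-0.03,0],[0.04,0.103,-0.0194,-0.06,0],[0.04,0.103,-0.0194,-0.09,0],[0.04,0.103,-0.0194,-0.1,0],[0.04,0.103,-0.0194,-0.1,0],[0.04,0.103,-0.0194,-0.1,0],[0.04,0.103,-0.0194,-0.1,0]]
  ]
}}

```text
clock: 34.37
position: [0.5194, -0.3734, 0.071]
ee_rot: [3.12, 0.307, 0.003]
force: [-0.4, 0.1, -3.8]
width: 0.629
```

Run:
```python
from h import *
go(.5189,-.3725,.045,11.2)
```

```text
t34.37 pos [ 0.5194 -0.3734  0.071 ] jaw -78.76 tilt 0.40 F [-0.36  0.08 -3.81] T [ 0.034  0.148 -0.027] w 57.8mm j7 -0.33
d -0.0005 0.0009 -0.0260 spin -0.04
```

Request:
{"fn": "step_arm", "kwargs": {
  "series": [
    [[0.04,-0.0005,0.0009,-0.008,0],[0.04,-0.0005,0.0009,-0.015,0],[0.04,-0.0005,0.0009,-0.019,0],[0.04,-0.0005,0.0009,-0.022,0],[0.04,-0.0005,0.0009,-0.024,0],[0.04,-0.0005,0.0009,-0.026,0],[0.04,-0.0005,0.0009,-0.027,0],[0.04,-0.0005,0.0009,-0.027,0],[0.04,-0.0005,0.0009,-0.027,0]]
  ]
}}

```text
clock: 35.12
position: [0.5189, -0.3725, 0.0449]
ee_rot: [3.12, 0.307, 0.004]
force: [-2.5, 2.8, 5.3]
width: 0.629
```

Run:
```python
from h import *
go(.5189,-.3725,.045,11.2)
```

```text
t35.12 pos [ 0.5189 -0.3725  0.0449] jaw -78.77 tilt 0.39 F [-2.49  2.8   5.31] T [ 0.832  0.871 -0.046] w 57.8mm j7 -0.31
d -0.0000 -0.0000 0.0001 spin -0.03
```

Request:
{"fn": "step_arm", "kwargs": {
  "series": [
    [[0.068,0,0,0,0],[0.068,0,0,0,0],[0.068,0,0,0,0],[0.068,0,0,0.02,0],[0.068,0,0,0.05,0],[0.085,0,0,0.08,0],[0.085,0,0.04,0.08,0],[0.085,-0.01,0.08,0.08,1.8],[0.085,-0.01,0.12,0.08,1.8],[0.085,-0.02,0.16,0.08,1.8],[0.085,-0.02,0.2,0.08,1.8],[0.085,-0.03,0.24,0.08,1.8],[0.085,-0.03,0.28,0.08,1.8],[0.085,-0.04,0.32,0.08,1.8],[0.085,-0.04,0.36,0.08,1.8],[0.085,-0.05,0.4,0.08,1.8],[0.085,-0.054,0.44,0.06,1.8],[0.085,-0.054,0.465,0.06,1.8],[0.085,-0.054,0.465,0.06,1.8],[0.085,-0.054,0.465,0.06,1.8]]
  ]
}}

```text
clock: 36.78
position: [0.4651, 0.094, 0.1048]
ee_rot: [3.114, 0.362, 0.004]
force: [-0.2, 1.0, 0.6]
width: 0.931
```

Run:
```python
from h import *
go(.465,.0948,-.001,13)
im,d,c=grab('wrist','w16.png')
im,d,c=grab('top','t16.png')
for o in cases(im,d,c): print('case',f(o))
```

```text
t36.78 pos [0.4651 0.094  0.1048] jaw -76.75 tilt 0.41 F [-0.21  0.97  0.58] T [-0.1    0.101  0.004] w 85.5mm j7 -1.15
d -0.0001 0.0008 -0.1058 spin -0.25
case 316.3 203.8 0.6479 0.01784 98.64 60.33 19.46 0.03786 611
case 159.9 249.6 0.5223 0.4147 95.32 59.08 3.012 0.04351 566
case 473.1 256.1 0.523 -0.3847 98.37 64.67 11.53 0.08386 643
case 535 337.6 0.3178 -0.5381 84.28 68.82 72.88 0.009527 489
```

View pics/w16.png

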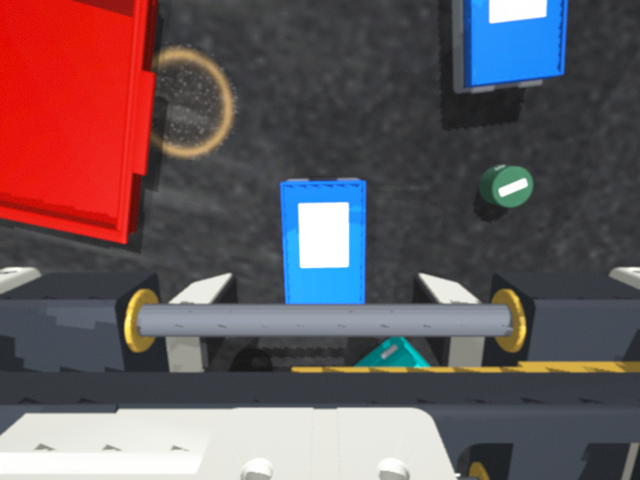

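View pics/t16.png

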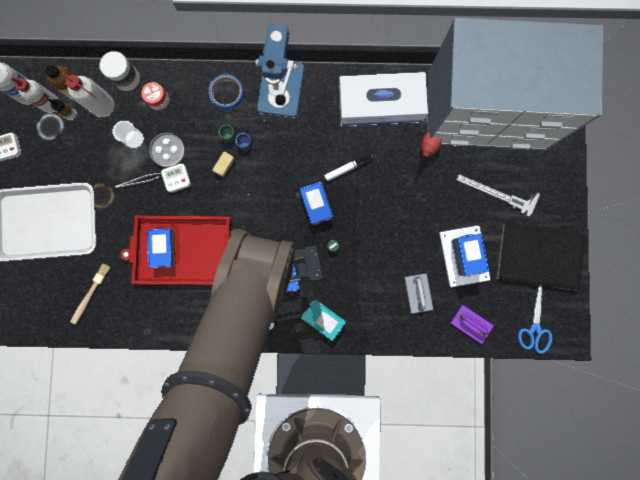

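Request:
{"fn": "step_arm", "kwargs": {
  "series": [
    [[0.088,0,0.001,-0.03,-0.2],[0.088,0,0.001,-0.06,-0.2],[0.088,0,0.001,-0.085,-0.2],[0.088,0,0.001,-0.1,-0.2],[0.088,0,0.001,-0.1055,-0.2],[0.088,0,0.001,-0.1055,-0.2],[0.04,0,0.001,-0.1055,-0.2],[0.04,0,0.001,-0.1055,-0.2],[0.04,0,0.001,-0.1055,-0.2],[0.04,0,0.001,-0.1055,-0.2],[0.04,0,0.001,-0.1055,-0.2],[0.04,0,0.001,-0.1055,-0.2],[0.04,0,0.001,-0.1055,-0.2],[0.04,0,0.001,-0.1055,-0.2],[0.04,0,0.001,-0.1055,-0.2]]
  ],
  "squeeze": 45
}}

```text
clock: 38.13
position: [0.4658, 0.0933, 0.0004]
ee_rot: [3.116, 0.35, 0.007]
force: [-1.7, 1.8, 7.6]
width: 0.629
```

Request:
{"fn": "step_arm", "kwargs": {
  "series": [
    [[0.04,0,0,0.02,0],[0.04,0,0,0.06,0],[0.04,0,0,0.1,0],[0.04,0,0,0.13,0],[0.04,0,0,0.15,0],[0.04,0.02,0.005,0.15,0],[0.04,0.06,0.014,0.15,0],[0.04,0.1,0.023,0.15,0],[0.04,0.117,0.027,0.15,0],[0.04,0.117,0.027,0.15,0],[0.04,0.117,0.027,0.15,0],[0.04,0.117,0.027,0.15,0]]
  ]
}}

```text
clock: 39.13
position: [0.5814, 0.1197, 0.1497]
ee_rot: [3.116, 0.349, 0.003]
force: [-1.3, 0.4, -5.1]
width: 0.63
```

Run:
```python
from h import *
st();tq(8);held()
```

```text
t39.13 pos [0.5814 0.1197 0.1497] jaw -77.21 tilt 0.36 F [-1.25  0.4  -5.13] T [-0.047  0.218  0.035] w 57.8mm j7 -1.16
t39.53 T [-0.03   0.173 -0.006] +- [0.012 0.034 0.03 ] F [ 0.04 -0.05 -4.66] [0.52 0.25 0.39]
held lid z -37.0 front x 47.9 (->centre -0.1) skew 1.21 deg, y -30.6..29.3
```

Request:
{"fn": "step_arm", "kwargs": {
  "series": [
    [[0.04,-0.02,-0.005,0,0],[0.04,-0.06,-0.014,0,0],[0.04,-0.1,-0.023,0,0],[0.04,-0.117,-0.027,0,0],[0.04,-0.117,-0.027,0,0],[0.04,-0.117,-0.027,0,0],[0.04,-0.117,-0.027,0,0]]
  ]
}}

```text
clock: 40.17
position: [0.4666, 0.0939, 0.151]
ee_rot: [3.117, 0.351, 0.01]
force: [0.6, 0.7, -4.6]
width: 0.627
```

Run:
```python
from h import *
tq(8);st()
```

```text
t40.57 T [-0.039  0.152  0.028] +- [0.029 0.023 0.009] F [ 0.34  0.14 -4.38] [0.47 0.51 0.46]
t40.57 pos [0.4658 0.0932 0.1504] jaw -77.18 tilt 0.41 F [ 0.42  0.22 -4.52] T [-0.089  0.123  0.019] w 57.9mm j7 -1.22
```

Request:
{"fn": "step_arm", "kwargs": {
  "series": [
    [[0.04,-0.005,-0.04,0.02,0],[0.04,-0.01,-0.08,0.04,0],[0.04,-0.015,-0.12,0.05,0],[0.04,-0.02,-0.16,0.05,0],[0.04,-0.025,-0.2,0.05,-1],[0.04,-0.03,-0.24,0.05,-1.6],[0.04,-0.035,-0.28,0.05,-1.6],[0.04,-0.04,-0.32,0.05,-1.6],[0.04,-0.045,-0.36,0.05,-1.6],[0.04,-0.05,-0.4,0.05,-1.6],[0.04,-0.051,-0.44,0.05,-1.6],[0.04,-0.051,-0.447,0.05,-1.6],[0.04,-0.051,-0.447,0.05,-1.6],[0.04,-0.051,-0.447,0.05,-1.6]]
  ]
}}

```text
clock: 41.73
position: [0.4143, -0.3543, 0.2]
ee_rot: [3.121, 0.303, 0.005]
force: [-0.5, 0.7, -4.2]
width: 0.631
```

Run:
```python
from h import *
eyes.get_image('top');eyes.get_image('top'); s,_=st(); stack(.0845,'w17.png'); held('w17b.png'); held(); st()
```

```text
t41.83 pos [ 0.4152 -0.3523  0.2   ] jaw -78.70 tilt 0.34 F [ 0.59 -0.45 -5.51] T [-0.049  0.138  0.021] w 57.9mm j7 -0.33
stack top 0.519 -0.3712 95.05 57.69 11.23 z 0.0834 px 337 414 44 173
stack top 0.5189 -0.3713 95.91 57.69 11.22 z 0.0835 px 337 415 44 174
held lid z -37.0 front x 48.0 (->centre -0.0) skew 0.75 deg, y -30.4..29.2
held lid z -37.0 front x 48.0 (->centre -0.0) skew 0.75 deg, y -30.4..29.2
t42.03 pos [ 0.4155 -0.3525  0.2004] jaw -78.65 tilt 0.40 F [-0.59  0.   -3.76] T [-0.068  0.241  0.005] w 58.0mm j7 -0.33
```

View pics/w17.png

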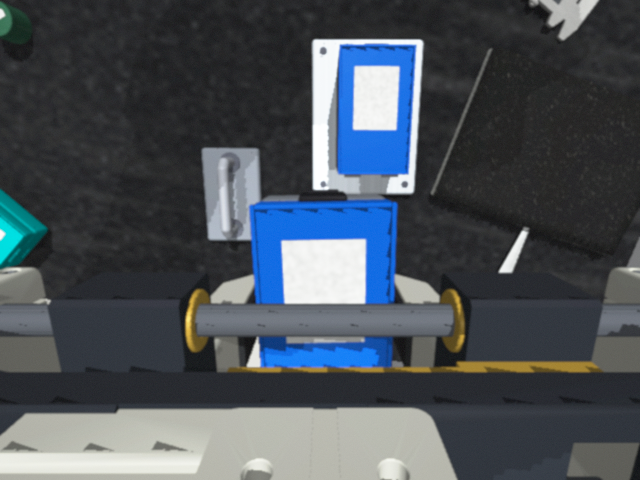

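Request:
{"fn": "step_arm", "kwargs": {
  "series": [
    [[0.04,0.03,-0.006,0,0],[0.04,0.065,-0.012,-0.01,-0.8],[0.04,0.095,-0.019,-0.03,-0.8],[0.04,0.1036,-0.019,-0.06,-0.8],[0.04,0.1036,-0.019,-0.085,-0.8],[0.04,0.1036,-0.019,-0.095,-0.8],[0.04,0.1036,-0.019,-0.095,-0.8],[0.04,0.1036,-0.019,-0.095,-0.8],[0.04,0.1036,-0.019,-0.095,-0.8]]
  ]
}}

```text
clock: 42.78
position: [0.5195, -0.3723, 0.1073]
ee_rot: [3.121, 0.287, 0.01]
force: [0.7, 0.3, -3.6]
width: 0.63
```

Run:
```python
from h import *
go(.5191,-.3718,.0824,10.6); held()
```

```text
t42.78 pos [ 0.5195 -0.3723  0.1073] jaw -79.48 tilt 0.54 F [ 0.7   0.26 -3.56] T [-0.069  0.182 -0.042] w 57.9mm j7 -0.32
d -0.0004 0.0005 -0.0249 spin 0.08
held lid z -36.9 front x 50.4 (->centre 2.4) skew -1.45 deg, y -30.6..29.3
```

Request:
{"fn": "step_arm", "kwargs": {
  "series": [
    [[0.04,-0.0004,0.0005,-0.008,0],[0.04,-0.0004,0.0005,-0.015,0],[0.04,-0.0004,0.0005,-0.019,0],[0.04,-0.0004,0.0005,-0.022,0],[0.04,-0.0004,0.0005,-0.024,0],[0.04,-0.0004,0.0005,-0.025,0],[0.04,-0.0004,0.0005,-0.026,0],[0.04,-0.0004,0.0005,-0.026,0]]
  ]
}}

```text
clock: 43.5
position: [0.5191, -0.3716, 0.0824]
ee_rot: [3.122, 0.287, 0.011]
force: [-3.3, 4.1, 7.4]
width: 0.632
```

Run:
```python
from h import *
go(.5191,-.3718,.0824,10.6); grab('wrist','w18.png')
```

```text
t43.50 pos [ 0.5191 -0.3716  0.0824] jaw -79.48 tilt 0.55 F [-3.27  4.11  7.45] T [1.156 1.004 0.049] w 58.0mm j7 -0.30
d -0.0000 -0.0002 -0.0000 spin 0.08
```

View pics/w18.png

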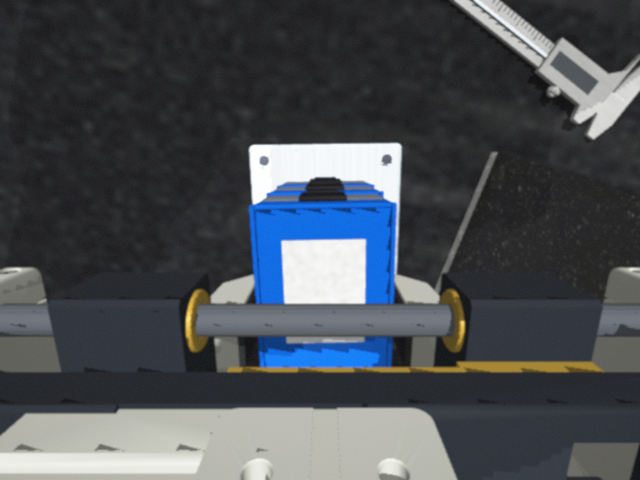

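Request:
{"fn": "step_arm", "kwargs": {
  "series": [
    [[0.068,0,0,-0.0005,0],[0.068,0,0,-0.0005,0],[0.068,0,0,0,0],[0.068,0,0,0.02,0],[0.068,0,0,0.05,0],[0.085,0,0,0.08,0],[0.085,0.01,0.035,0.08,2],[0.085,0.02,0.07,0.08,4],[0.085,0.03,0.11,0.08,6],[0.085,0.045,0.15,0.08,9],[0.085,0.06,0.19,0.08,9],[0.085,0.07,0.23,0.08,9],[0.085,0.085,0.27,0.07,9],[0.085,0.1,0.31,0.05,9],[0.085,0.115,0.35,0.03,9],[0.085,0.129,0.385,0.025,9],[0.085,0.129,0.387,0.025,9],[0.085,0.129,0.387,0.025,9],[0.085,0.129,0.387,0.025,9]]
  ]
}}

```text
clock: 45.13
position: [0.6484, 0.016, 0.1072]
ee_rot: [3.089, 0.535, 0.012]
force: [-0.0, -1.2, -0.0]
width: 0.924
```

Run:
```python
from h import *
go(.648,.0178,0,19.5)
im,d,c=grab('wrist','w19.png')
im,d,c=grab('top','t19.png')
for o in cases(im,d,c): print('case',f(o))
```

```text
t45.13 pos [0.6484 0.016  0.1072] jaw -70.36 tilt 0.56 F [-0.04 -1.2  -0.04] T [-0.089  0.16  -0.069] w 84.8mm j7 -0.82
d -0.0004 0.0018 -0.1072 spin -0.14
case 321.1 213.3 0.6223 0.008663 60.19 44.24 -70.23 0.03817 293
case 159.9 249.6 0.5223 0.4147 95.32 59.08 3.012 0.04331 567
case 477.7 255.7 0.5236 -0.3957 104.3 65.5 11.63 0.1198 699
case 535 337.6 0.3176 -0.538 84.37 69.27 74.23 0.009385 493
```

View pics/w19.png

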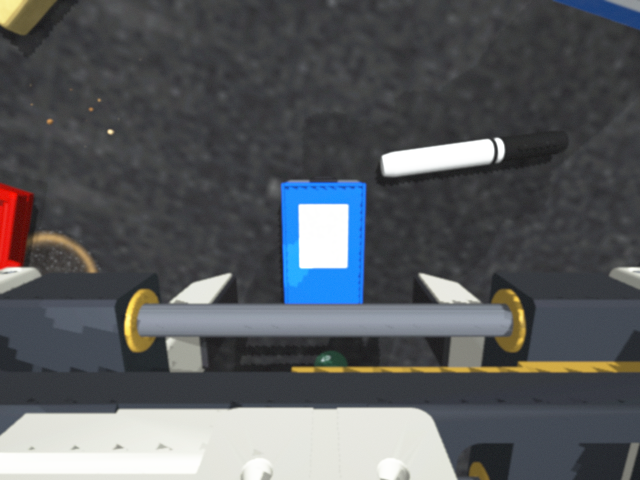

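View pics/t19.png

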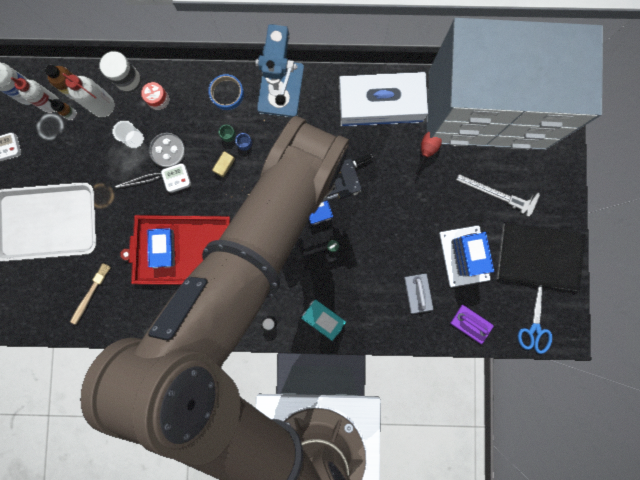

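Request:
{"fn": "step_arm", "kwargs": {
  "series": [
    [[0.088,0,0.002,-0.03,-0.1],[0.088,0,0.002,-0.06,-0.1],[0.088,0,0.002,-0.085,-0.1],[0.088,0,0.002,-0.1,-0.1],[0.088,0,0.002,-0.1075,-0.1],[0.088,0,0.002,-0.1075,-0.1],[0.04,0,0.002,-0.1075,-0.1],[0.04,0,0.002,-0.1075,-0.1],[0.04,0,0.002,-0.1075,-0.1],[0.04,0,0.002,-0.1075,-0.1],[0.04,0,0.002,-0.1075,-0.1],[0.04,0,0.002,-0.1075,-0.1],[0.04,0,0.002,-0.1075,-0.1],[0.04,0,0.002,-0.1075,-0.1],[0.04,0,0.002,-0.1075,-0.1]]
  ],
  "squeeze": 45
}}

```text
clock: 46.48
position: [0.6485, 0.0157, 0.0012]
ee_rot: [3.091, 0.526, 0.014]
force: [-0.5, 0.9, 6.1]
width: 0.628
```

Request:
{"fn": "step_arm", "kwargs": {
  "series": [
    [[0.04,0,0,0.02,0],[0.04,0,0,0.06,0],[0.04,0,0,0.1,0],[0.04,0,0,0.13,0],[0.04,0,0,0.15,0],[0.04,-0.02,-0.007,0.15,0],[0.04,-0.06,-0.021,0.15,0],[0.04,-0.1,-0.035,0.15,0],[0.04,-0.113,-0.04,0.15,0],[0.04,-0.113,-0.04,0.15,0],[0.04,-0.113,-0.04,0.15,0],[0.04,-0.113,-0.04,0.15,0]]
  ]
}}

```text
clock: 47.48
position: [0.536, -0.0237, 0.1513]
ee_rot: [3.091, 0.527, 0.015]
force: [0.1, 0.5, -2.8]
width: 0.628
```

Run:
```python
from h import *
st();tq(8);held()
```

```text
t47.48 pos [ 0.536  -0.0237  0.1513] jaw -70.64 tilt 0.66 F [ 0.09  0.48 -2.8 ] T [-0.06   0.097 -0.034] w 57.6mm j7 -0.80
t47.88 T [-0.038  0.162  0.004] +- [0.044 0.041 0.031] F [ 0.24  0.42 -2.82] [0.25 0.27 0.29]
held lid z -36.1 front x 47.8 (->centre -0.2) skew 0.03 deg, y -30.2..29.2
```

Request:
{"fn": "step_arm", "kwargs": {
  "series": [
    [[0.04,0.02,0.007,0,0],[0.04,0.06,0.021,0,0],[0.04,0.1,0.035,0,0],[0.04,0.113,0.04,0,0],[0.04,0.113,0.04,0,0],[0.04,0.113,0.04,0,0],[0.04,0.113,0.04,0,0]]
  ]
}}

```text
clock: 48.52
position: [0.6478, 0.0149, 0.1508]
ee_rot: [3.09, 0.525, 0.012]
force: [-0.1, -0.5, -2.8]
width: 0.632
```

Run:
```python
from h import *
tq(8);st();held()
```

```text
t48.92 T [-0.05   0.168 -0.014] +- [0.028 0.032 0.024] F [-0.13 -0.33 -2.97] [0.41 0.58 0.37]
t48.92 pos [0.6484 0.0157 0.1514] jaw -70.69 tilt 0.64 F [-0.09  0.08 -2.45] T [-0.04   0.132 -0.019] w 57.5mm j7 -0.85
held lid z -36.1 front x 47.8 (->centre -0.2) skew 0.03 deg, y -30.2..29.2
```

Request:
{"fn": "step_arm", "kwargs": {
  "series": [
    [[0.04,-0.02,-0.03,0.02,-1],[0.04,-0.04,-0.06,0.04,-2],[0.04,-0.06,-0.09,0.06,-3],[0.04,-0.08,-0.12,0.08,-4],[0.04,-0.1,-0.155,0.084,-5],[0.04,-0.12,-0.19,0.084,-6],[0.04,-0.14,-0.225,0.084,-7],[0.04,-0.16,-0.26,0.084,-8.1],[0.04,-0.18,-0.29,0.084,-8.1],[0.04,-0.2,-0.32,0.084,-8.1],[0.04,-0.22,-0.35,0.084,-8.1],[0.04,-0.233,-0.37,0.084,-8.1],[0.04,-0.233,-0.37,0.084,-8.1],[0.04,-0.233,-0.37,0.084,-8.1],[0.04,-0.233,-0.37,0.084,-8.1]]
  ]
}}

```text
clock: 50.22
position: [0.4158, -0.3538, 0.2353]
ee_rot: [3.12, 0.307, 0.014]
force: [-0.1, 2.0, -2.5]
width: 0.627
```

Run:
```python
from h import *
eyes.get_image('top');eyes.get_image('top'); s,_=st(); stack(.1205,'w20.png'); held(); st()
```

```text
t50.32 pos [ 0.4164 -0.3531  0.2351] jaw -78.66 tilt 0.62 F [ 0.33  0.42 -3.17] T [0.014 0.194 0.05 ] w 57.7mm j7 -0.35
stack top 0.518 -0.3711 96.11 58.3 11.58 z 0.1195 px 335 412 47 177
stack top 0.518 -0.371 96.09 58.32 11.54 z 0.1195 px 335 412 47 177
held lid z -36.2 front x 47.7 (->centre -0.3) skew 0.03 deg, y -30.1..29.2
t50.47 pos [ 0.4162 -0.3534  0.2352] jaw -78.67 tilt 0.63 F [-0.07  0.77 -3.89] T [-0.021  0.207  0.074] w 57.8mm j7 -0.35
```

View pics/w20.png

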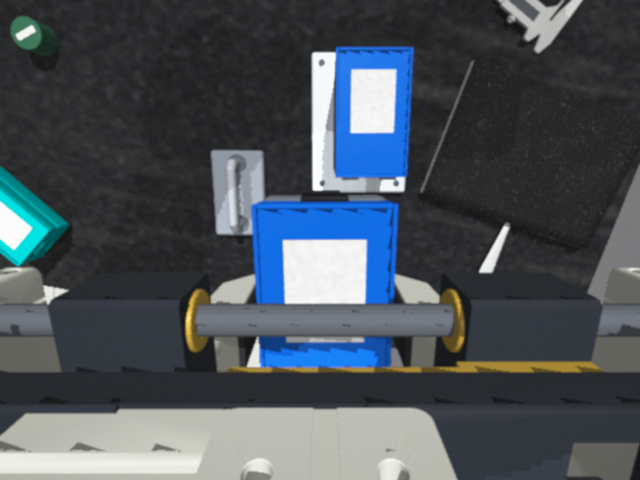

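Request:
{"fn": "step_arm", "kwargs": {
  "series": [
    [[0.04,0.03,-0.006,0,0],[0.04,0.065,-0.012,-0.01,0],[0.04,0.095,-0.018,-0.03,0],[0.04,0.1026,-0.0183,-0.06,0],[0.04,0.1026,-0.0183,-0.085,0],[0.04,0.1026,-0.0183,-0.092,0],[0.04,0.1026,-0.0183,-0.092,0],[0.04,0.1026,-0.0183,-0.092,0],[0.04,0.1026,-0.0183,-0.092,0]]
  ]
}}

```text
clock: 51.22
position: [0.5193, -0.3725, 0.1452]
ee_rot: [3.118, 0.309, 0.017]
force: [0.3, -0.4, -2.6]
width: 0.623
```

Run:
```python
from h import *
go(.5188,-.3717,.1192,11.4)
```

```text
t51.22 pos [ 0.5193 -0.3725  0.1452] jaw -78.69 tilt 0.78 F [ 0.26 -0.37 -2.62] T [-0.011  0.125 -0.016] w 57.2mm j7 -0.32
d -0.0005 0.0008 -0.0260 spin 0.09
```

Request:
{"fn": "step_arm", "kwargs": {
  "series": [
    [[0.04,-0.0005,0.0008,-0.008,0],[0.04,-0.0005,0.0008,-0.015,0],[0.04,-0.0005,0.0008,-0.019,0],[0.04,-0.0005,0.0008,-0.022,0],[0.04,-0.0005,0.0008,-0.024,0],[0.04,-0.0005,0.0008,-0.025,0],[0.04,-0.0005,0.0008,-0.026,0],[0.04,-0.0005,0.0008,-0.026,0],[0.04,-0.0005,0.0008,-0.026,0]]
  ]
}}

```text
clock: 51.97
position: [0.5188, -0.3718, 0.1193]
ee_rot: [3.118, 0.309, 0.017]
force: [-0.5, 0.1, -2.0]
width: 0.627
```

Run:
```python
from h import *
go(.5188,-.3717,.1192,11.4); grab('wrist','w21.png')
```

```text
t51.97 pos [ 0.5188 -0.3718  0.1193] jaw -78.69 tilt 0.79 F [-0.52  0.13 -1.96] T [ 0.039  0.349 -0.007] w 57.6mm j7 -0.30
d 0.0000 0.0001 -0.0001 spin 0.09
```

View pics/w21.png

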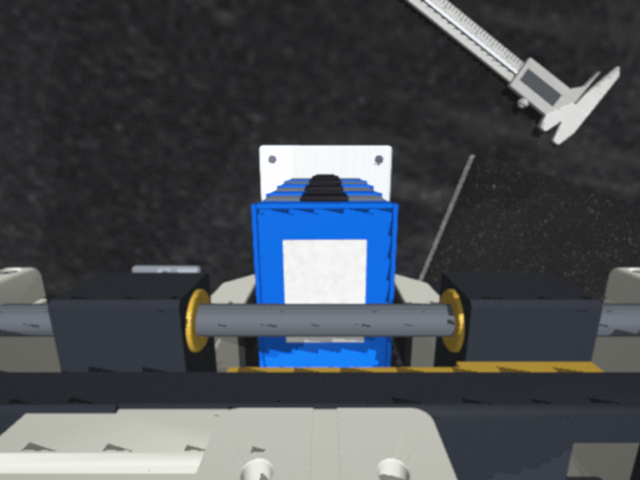

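Request:
{"fn": "step_arm", "kwargs": {
  "series": [
    [[0.04,0,0,-0.001,0],[0.04,0,0,-0.0015,0],[0.04,0,0,-0.0015,0]]
  ]
}}

```text
clock: 52.27
position: [0.5189, -0.3719, 0.1192]
ee_rot: [3.118, 0.309, 0.019]
force: [-3.6, 4.7, 12.1]
width: 0.63
```

Request:
{"fn": "step_arm", "kwargs": {
  "series": [
    [[0.068,0,0,0,0],[0.068,0,0,0,0],[0.068,0,0,0,0],[0.068,0,0,0.02,0],[0.068,0,0,0.05,0],[0.068,-0.03,0,0.08,0],[0.068,-0.06,0.01,0.08,0],[0.068,-0.1,0.02,0.08,0],[0.068,-0.1,0.02,0.08,0],[0.068,-0.1,0.02,0.08,0]]
  ]
}}

```text
clock: 53.1
position: [0.4168, -0.3513, 0.1993]
ee_rot: [3.12, 0.305, 0.02]
force: [1.3, 0.1, 0.2]
width: 0.737
```

Run:
```python
from h import *
eyes.get_image('top');st(); stack(.1565,'w22.png')
im,d,c=grab('wrist'); P=depthpts(d,c)
m=(np.hypot(P[...,0]-.52,P[...,1]+.372)<.04)&(P[...,2]>.14)
A=np.c_[P[m][:,:2],np.ones(m.sum())]; co=np.linalg.lstsq(A,P[m][:,2],rcond=None)[0]; print('lid slope rad',co[:2].round(4))
im,d,c=grab('top','t22.png'); 
for o in cases(im,d,c): print('case',f(o))
cv2.imwrite('pics/t22c.png',cv2.resize(im[200:350,390:510,::-1],None,fx=4,fy=4))
```

```text
t53.15 pos [ 0.4189 -0.3516  0.1995] jaw -78.73 tilt 0.88 F [1.44 0.54 0.03] T [-0.046  0.136  0.023] w 68.1mm j7 -0.31
stack top 0.5173 -0.3713 95.64 58.57 11.42 z 0.1555 px 340 446 16 189
stack top 0.5172 -0.3712 95.88 58.58 11.47 z 0.1555 px 340 445 18 191
lid slope rad [ 0.0046 -0.006 ]
case 159.9 249.6 0.5223 0.4147 95.32 59.08 3.012 0.04348 567
case 482.5 254.8 0.5264 -0.4081 107.2 67.5 11.12 0.1557 745
```

View pics/w22.png

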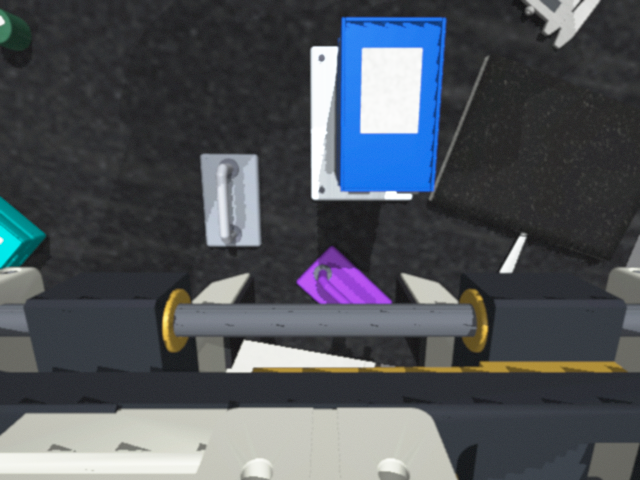

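View pics/t22.png

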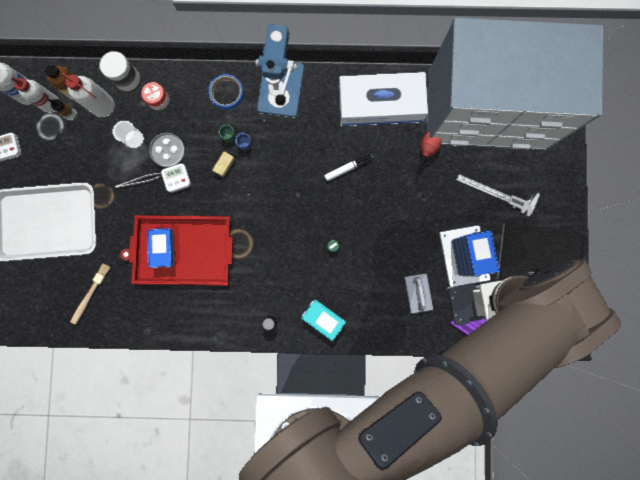

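```bash
cat >> h.py <<'E'
def cover(ctr,zlo=.006,zhi=.02,zt=.0115,cn='wrist'):
    im,d,c=grab(cn); P=depthpts(d,c)
    near=np.hypot(P[...,0]-ctr[0],P[...,1]-ctr[1])<.08
    m=near&(P[...,2]>zlo)&(P[...,2]<.06+zt)
    m=cv2.morphologyEx(m.astype(np.uint8),cv2.MORPH_OPEN,np.ones((3,3)))
    b=max(blobs(m,100),key=lambda b:b.sum()); b&=(P[...,2]<zhi); v,u=np.nonzero(b)
    print('cover plate',f(rect(cast(np.c_[u,v],zt,c)[:,:2])),np.median(P[v,u,2]).round(4),len(u))
    m=near&(P[...,2]>zt+.017)&(P[...,2]<zt+.045); m=cv2.morphologyEx(m.astype(np.uint8),cv2.MORPH_OPEN,np.ones((2,2)))
    b=max(blobs(m,20),key=lambda b:b.sum()); v,u=np.nonzero(b)
    print('bow',f(rect(cast(np.c_[u,v],zt+.031,c)[:,:2])),np.median(P[v,u,2]).round(4),len(u))
E
python3 - <<'E'
from h import *
cover((.42,-.25)); cover((.42,-.25),cn='top'); go(.4193,-.2501,.006,10.55)
E
```

```text
cover plate 0.4205 -0.2542 94.66 57.96 10.93 0.0123 4212
bow 0.4202 -0.2561 75.39 12.93 11 0.0448 875
cover plate 0.4206 -0.2529 95.29 58.31 10.79 0.0126 695
bow 0.4179 -0.255 74.76 11.67 10.86 0.0446 125
t53.45 pos [ 0.4195 -0.3521  0.199 ] jaw -78.65 tilt 0.82 F [-0.37 -0.01 -1.04] T [-0.036  0.146 -0.018] w 68.1mm j7 -0.31
d -0.0002 0.1020 -0.1930 spin -0.80
```

Request:
{"fn": "step_arm", "kwargs": {
  "series": [
    [[0.045,0,0.035,0,0],[0.045,0,0.07,0,-0.6],[0.045,0.0005,0.0985,-0.03,-0.6],[0.045,0.0005,0.0985,-0.07,-0.6],[0.045,0.0005,0.0985,-0.11,-0.6],[0.045,0.0005,0.0985,-0.13,-0.6],[0.045,0.0005,0.0985,-0.13,-0.6],[0.045,0.0005,0.0985,-0.13,-0.6],[0.045,0.0005,0.0985,-0.13,-0.6]]
  ]
}}

```text
clock: 54.2
position: [0.4208, -0.2548, 0.0703]
ee_rot: [3.118, 0.292, 0.019]
force: [-0.2, 0.6, 1.0]
width: 0.491
```

Run:
```python
from h import *
go(.4200,-.2540,.006,10.9); grab('wrist','w23.png')
```

```text
t54.20 pos [ 0.4208 -0.2548  0.0703] jaw -79.29 tilt 0.92 F [-0.16  0.59  0.98] T [-0.018  0.161 -0.01 ] w 45.1mm j7 -0.33
d -0.0008 0.0008 -0.0643 spin 0.19
```

View pics/w23.png

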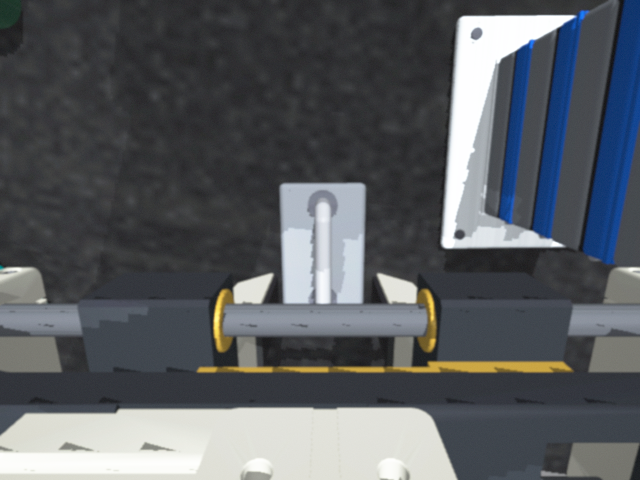

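Run:
```python
from h import *
s=observe(); im,d,c=grab('wrist'); P=depthpts(d,c); R=Ro.from_rotvec(s['ee_rot']).as_matrix(); Q=(P-s['position'])@R*1000
m=(P[...,2]>.07)&(P[...,2]<.17)&(P[...,1]<-.32)&(Q[...,1]>60)
q=Q[m]; i=np.argsort(q[:,1])[:2000:200]; print(q[i].round(0).tolist()); print(P[m][i].round(3).tolist())
```

```text
[[-25.0, 63.0, -93.0], [-24.0, 74.0, -94.0], [-15.0, 77.0, -91.0], [35.0, 78.0, -92.0], [-22.0, 78.0, -88.0], [35.0, 78.0, -89.0], [-19.0, 78.0, -90.0], [-17.0, 78.0, -91.0], [-31.0, 78.0, -84.0], [15.0, 78.0, -86.0]]
[[0.407, -0.32, 0.164], [0.41, -0.331, 0.165], [0.419, -0.333, 0.162], [0.469, -0.324, 0.164], [0.412, -0.335, 0.159], [0.468, -0.324, 0.161], [0.416, -0.334, 0.161], [0.418, -0.334, 0.163], [0.404, -0.337, 0.155], [0.449, -0.328, 0.158]]
```

Run:
```python
from h import *
s=observe(); im,d,c=grab('wrist'); P=depthpts(d,c); R=Ro.from_rotvec(s['ee_rot']).as_matrix(); Q=(P-s['position'])@R*1000
H=hsv(im); m=(abs(H[...,0].astype(int)-110)<8)&(H[...,1]>150)&(P[...,2]>.06)&(P[...,2]<.17)
q=Q[m]; print(len(q),'tool x',q[:,0].min(),'tool y',np.percentile(q[:,1],[0,1,5]),'z',P[m][:,2].min(),P[m][:,2].max())
g=(Q[...,2]>-75)&(Q[...,2]<-45)&(abs(Q[...,1])>60); print('grip y extents at z -75..-45',np.percentile(Q[g][:,1],[0,1,99,100]),np.percentile(Q[g][:,0],[0,100]))
g=(Q[...,2]<-70)&~m; print('upper body',np.percentile(Q[g][:,1],[0,100]),np.percentile(Q[g][:,0],[0,100]))
```

```text
12275 tool x 25.754411069046903 tool y [101.88011363 102.71391419 103.2168247 ] z 0.07019210330091388 0.12460197605936056
grip y extents at z -75..-45 [102.12747818 102.99962721 109.00351432 110.17800082] [ 25.75441107 106.26509793]
upper body [-87.30978961  84.7710667 ] [-35.33758336  66.3624375 ]
```

Request:
{"fn": "step_arm", "kwargs": {
  "series": [
    [[0.045,-0.001,0.004,0,0.2],[0.045,-0.001,0.004,-0.015,0.2],[0.045,-0.001,0.004,-0.03,0.2],[0.045,-0.001,0.004,-0.045,0.2],[0.045,-0.001,0.004,-0.055,0.2],[0.045,-0.001,0.004,-0.06,0.2],[0.045,-0.001,0.004,-0.064,0.2],[0.045,-0.001,0.004,-0.064,0.2]]
  ]
}}

```text
clock: 55.02
position: [0.4202, -0.2503, 0.0064]
ee_rot: [3.117, 0.299, 0.021]
force: [-0.5, 1.2, -0.0]
width: 0.491
```

Request:
{"fn": "step_arm", "kwargs": {
  "series": [
    [[0.0,0,0,0,0],[0.0,0,0,0,0],[0.0,0,0,0,0],[0.0,0,0,0,0],[0.0,0,0,0,0],[0.0,0,0,0,0],[0.0,0,0,0,0],[0.0,0,0,0,0],[0.0,0,0,0,0],[0.0,0,0,0,0],[0.0,0,0,0,0]]
  ]
}}

```text
clock: 55.93
position: [0.4206, -0.2511, 0.0067]
ee_rot: [3.116, 0.298, 0.023]
force: [1.6, -3.4, 5.1]
width: 0.091
```

Run:
```python
from h import *
st()
```

```text
t55.93 pos [ 0.4206 -0.2511  0.0067] jaw -79.08 tilt 1.05 F [ 1.58 -3.37  5.11] T [-0.783  0.027 -0.02 ] w 8.4mm j7 -0.22
```

Request:
{"fn": "step_arm", "kwargs": {
  "series": [
    [[0.0,0,0,0.01,0],[0.0,0,0,0.03,0],[0.0,0,0,0.07,0],[0.0,0,0,0.11,0],[0.0,0,0,0.15,0],[0.0,0,0,0.19,0],[0.0,0,0,0.23,0],[0.0,0,0,0.245,0],[0.0,0,-0.03,0.245,0],[0.0,-0.003,-0.07,0.245,0],[0.0,-0.005,-0.1,0.245,0],[0.0,-0.005,-0.102,0.245,0],[0.0,-0.005,-0.102,0.245,0],[0.0,-0.005,-0.102,0.245,0],[0.0,-0.005,-0.102,0.245,0]]
  ]
}}

```text
clock: 57.18
position: [0.4156, -0.3514, 0.2513]
ee_rot: [3.118, 0.3, 0.022]
force: [-0.2, 0.4, -3.1]
width: 0.089
```

```bash
cat >> h.py <<'E'
def heldcover(name=None):
    s=observe(); c=cam('wrist'); im,d=eyes.get_image('wrist')
    if name: cv2.imwrite('pics/'+name,im[:,:,::-1])
    R=Ro.from_rotvec(s['ee_rot']).as_matrix(); Q=(depthpts(d,c)-s['position'])@R*1000
    m=(Q[...,2]>-12)&(Q[...,2]<12)&(abs(Q[...,1])<45)&(Q[...,0]<70)&(Q[...,0]>10)
    if m.sum()<200: print('none'); return
    v,u=np.nonzero(m); q=Q[m]; z=np.median(q[:,2])
    K,P,Rc=c; dd=np.c_[(u-K[0,2])/K[0,0],(v-K[1,2])/K[1,1],np.ones(len(u))]@Rc.T
    Pt=(P-s['position'])@R*1000; dt=dd@R; t=(z-Pt[2])/dt[:,2]; w=Pt+dt*t[:,None]
    ys=np.arange(-20,21,4); fx=[np.percentile(w[abs(w[:,1]-y)<2][:,0],99.5) for y in ys]; p=np.polyfit(ys,fx,1)
    top=q[(q[:,0]>25)]; A=np.c_[top[:,:2],np.ones(len(top))]; co=np.linalg.lstsq(A,top[:,2],rcond=None)[0]
    print('cover z %.1f front %.1f -> centre %.1f skew %.2f y %.1f..%.1f (mid %.2f) slope in tool %s n%d'%(z,p[1],p[1]-48,np.degrees(np.arctan(p[0])),np.percentile(w[:,1],.5),np.percentile(w[:,1],99.5),(np.percentile(w[:,1],.5)+np.percentile(w[:,1],99.5))/2,co[:2].round(3),len(q)))
E
python3 - <<'E'
from h import *
eyes.get_image('top');st(); heldcover('w24.png'); stack(.1565); heldcover(); st()
E
```

```text
t57.23 pos [ 0.4159 -0.3514  0.2514] jaw -78.97 tilt 0.98 F [ 0.36 -0.59 -2.37] T [-0.025  0.169  0.064] w 8.6mm j7 -0.36
cover z -7.1 front 47.3 -> centre -0.7 skew -0.71 y -26.1..30.2 (mid 2.07) slope in tool [ 0.064 -0.072] n7377
stack top 0.5176 -0.3712 96.1 58.37 11.49 z 0.1555 px 337 420 40 179
stack top 0.5176 -0.3714 96.17 58.09 11.54 z 0.1555 px 337 419 40 179
cover z -7.1 front 47.3 -> centre -0.7 skew -0.72 y -26.1..30.2 (mid 2.08) slope in tool [ 0.061 -0.073] n7398
t57.43 pos [ 0.416  -0.3522  0.2517] jaw -78.99 tilt 1.04 F [ 0.62  0.08 -2.75] T [-0.039  0.183 -0.011] w 8.7mm j7 -0.36
```

View pics/w24.png

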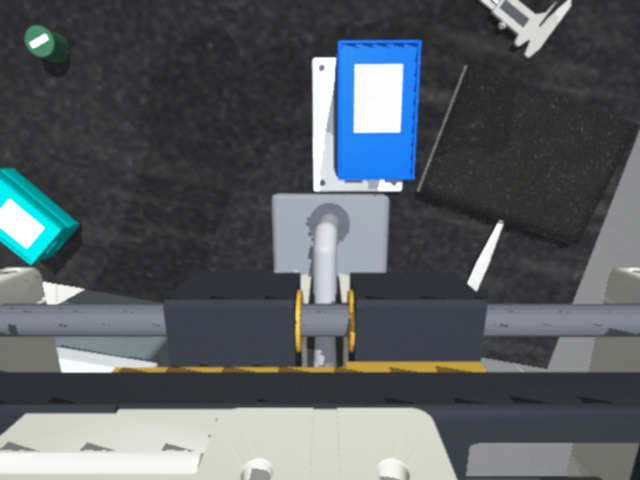

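Run:
```python
from h import *
s=observe(); c=cam('wrist'); im,d=eyes.get_image('wrist'); P=depthpts(d,c)
R=Ro.from_rotvec(s['ee_rot']).as_matrix(); Q=(P-s['position'])@R*1000
m=(Q[...,2]>-12)&(Q[...,2]<12)&(abs(Q[...,1])<45)&(Q[...,0]<46)&(Q[...,0]>22)&(abs(Q[...,1]-1)>12)
for X,n in ((Q,'tool'),(P*1000,'world')):
    q=X[m]; A=np.c_[q[:,:2]-q[:,:2].mean(0),np.ones(len(q))]
    for k in range(3):
        co=np.linalg.lstsq(A,q[:,2],rcond=None)[0]; r=q[:,2]-A@co; g=abs(r)<2.5*r.std(); A=A[g];q=q[g]
    print(n,co.round(3),r.std())
for u in (280,300,350,380): print(u,[tuple(Q[v,u].round(1)) for v in (205,235,265)])
```

```text
tool [ 0.021 -0.071 -6.788] 0.6420375033451747
world [ 9.00000e-03 -8.30000e-02  2.59014e+02] 0.6425126840237724
280 [(np.float64(41.7), np.float64(-22.1), np.float64(-5.5)), (np.float64(26.5), np.float64(-22.6), np.float64(-5.0)), (np.float64(10.6), np.float64(-23.2), np.float64(-4.2))]
300 [(np.float64(41.7), np.float64(-12.4), np.float64(-5.8)), (np.float64(26.6), np.float64(-12.7), np.float64(-5.2)), (np.float64(10.9), np.float64(-12.9), np.float64(-5.3))]
350 [(np.float64(42.0), np.float64(11.8), np.float64(-7.9)), (np.float64(27.2), np.float64(12.1), np.float64(-7.9)), (np.float64(11.8), np.float64(12.3), np.float64(-8.0))]
380 [(np.float64(42.2), np.float64(25.9), np.float64(-9.3)), (np.float64(27.5), np.float64(26.6), np.float64(-9.0)), (np.float64(12.3), np.float64(27.1), np.float64(-9.3))]
```

Request:
{"fn": "step_arm", "kwargs": {
  "series": [
    [[0.0,0,0.03,0,0],[0.0,0,0.07,0,0],[0.0,0,0.11,0,0],[0.0,0,0.117,-0.03,0],[0.0,0,0.117,-0.07,0],[0.0,0,0.117,-0.11,0],[0.0,0,0.117,-0.15,0],[0.0,0,0.117,-0.19,0],[0.0,0,0.117,-0.22,0],[0.0,0,0.117,-0.235,0],[0.0,0,0.117,-0.24,0],[0.0,0,0.117,-0.243,0],[0.0,0,0.117,-0.245,0],[0.0,0,0.117,-0.245,0]]
  ]
}}

```text
clock: 58.65
position: [0.4168, -0.2357, 0.0076]
ee_rot: [3.116, 0.3, 0.025]
force: [0.3, 0.0, -1.9]
width: 0.094
```

Run:
```python
from h import *
st()
```

```text
t58.65 pos [ 0.4168 -0.2357  0.0076] jaw -78.99 tilt 1.14 F [ 0.31  0.01 -1.86] T [-0.064  0.185 -0.043] w 8.6mm j7 -0.22
```

Request:
{"fn": "step_arm", "kwargs": {
  "series": [
    [[0.0,0,0,-0.001,0],[0.0,0,0,-0.002,0],[0.0,0,0,-0.002,0],[0.03,0,0,-0.002,0],[0.03,0,0,-0.002,0],[0.03,0,0,-0.002,0],[0.03,0,0,-0.002,0],[0.03,0,0,-0.002,0],[0.03,0,0,-0.002,0]]
  ]
}}

```text
clock: 59.4
position: [0.4166, -0.2356, 0.0055]
ee_rot: [3.116, 0.3, 0.025]
force: [-0.0, -0.6, 0.2]
width: 0.327
```

```bash
cat >> h.py <<'E'
def bar():
    s=observe(); c=cam('wrist'); im,d=eyes.get_image('wrist'); P=depthpts(d,c)
    R=Ro.from_rotvec(s['ee_rot']).as_matrix(); Q=(P-s['position'])@R*1000
    b=(abs(Q[...,1])<20)&(Q[...,0]<26)&(Q[...,0]>11)&(Q[...,2]<-22)&(Q[...,2]>-60)
    q=Q[b]; print('bar n',len(q),'y',[q[abs(q[:,0]-x)<1.5][:,1].mean().round(2) for x in (13,17,21,24)],'top z',np.percentile(q[:,2],5).round(1))
    m=(Q[...,2]>-22)&(Q[...,2]<16)&(abs(Q[...,1])<45)&(Q[...,0]<46)&(Q[...,0]>14)&(abs(Q[...,1]-1)>12)&(P[...,2]>.006)
    q=P[m]*1000; A=np.c_[q[:,:2]-q[:,:2].mean(0),np.ones(len(q))]
    for k in range(3):
        co=np.linalg.lstsq(A,q[:,2],rcond=None)[0]; r=q[:,2]-A@co; g=abs(r)<2.5*r.std(); A=A[g];q=q[g]
    print('plate world slope',co.round(3),'rms',r.std().round(2),len(q))
E
python3 - <<'E'
from h import *
st(); bar(); heldcover('w25.png')
E
```

```text
t59.40 pos [ 0.4166 -0.2356  0.0055] jaw -79.00 tilt 1.12 F [-0.05 -0.63  0.21] T [-0.002  0.124 -0.032] w 30.0mm j7 -0.22
bar n 849 y [np.float64(2.75), np.float64(2.82), np.float64(2.69), np.float64(2.9)] top z -41.2
plate world slope [-1.0000e-03 -1.0000e-03  1.2235e+01] rms 0.62 4088
cover z 4.2 front 69.9 -> centre 21.9 skew 0.03 y -44.5..44.2 (mid -0.13) slope in tool [ 0.26  -0.002] n19728
```

View pics/w25.png

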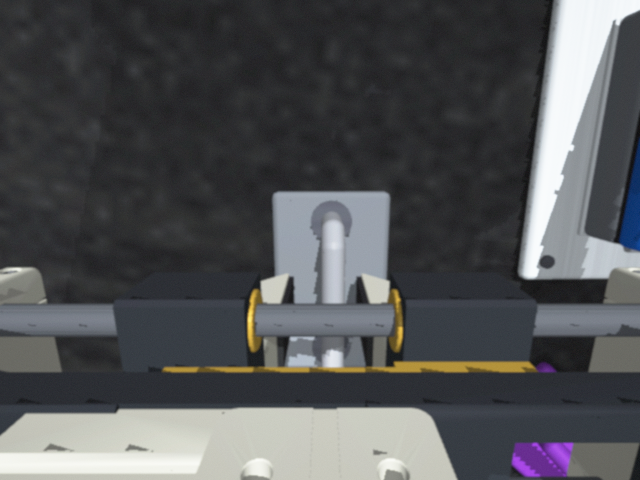

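Request:
{"fn": "step_arm", "kwargs": {
  "series": [
    [[0.03,0.0006,-0.0031,0.0005,0],[0.03,0.0006,-0.0031,0.0005,0],[0.03,0.0006,-0.0031,0.0005,0],[0.03,0.0006,-0.0031,0.0005,0]]
  ]
}}

```text
clock: 59.83
position: [0.4173, -0.2388, 0.006]
ee_rot: [3.116, 0.3, 0.025]
force: [-0.1, 0.1, 0.6]
width: 0.327
```

Run:
```python
from h import *
eyes.get_image('top'); st(); bar()
```

```text
t59.88 pos [ 0.4172 -0.2388  0.006 ] jaw -79.00 tilt 1.13 F [-0.64  0.71 -0.03] T [-0.038  0.138  0.001] w 29.6mm j7 -0.22
bar n 812 y [np.float64(-0.13), np.float64(-0.23), np.float64(-0.34), np.float64(-0.17)] top z -40.7
plate world slope [-2.0000e-03 -0.0000e+00  1.2236e+01] rms 0.62 4080
```

Centred. I'll close gently first, then firm up and check that the cover stays level.

Request:
{"fn": "step_arm", "kwargs": {
  "series": [
    [[0.0,0,0,0,0],[0.0,0,0,0,0],[0.0,0,0,0,0],[0.0,0,0,0,0],[0.0,0,0,0,0],[0.0,0,0,0,0],[0.0,0,0,0,0]]
  ],
  "squeeze": 10
}}

```text
clock: 60.52
position: [0.4173, -0.2388, 0.006]
ee_rot: [3.115, 0.3, 0.025]
force: [-0.4, -0.3, 0.0]
width: 0.1
```

Request:
{"fn": "step_arm", "kwargs": {
  "series": [
    [[0.0,0,0,0,0],[0.0,0,0,0,0],[0.0,0,0,0,0]]
  ],
  "squeeze": 40
}}

```text
clock: 60.77
position: [0.4173, -0.2389, 0.006]
ee_rot: [3.115, 0.3, 0.025]
force: [0.6, -0.9, 0.7]
width: 0.095
```

Run:
```python
from h import *
st(); bar()
```

```text
t60.77 pos [ 0.4173 -0.2389  0.006 ] jaw -79.00 tilt 1.13 F [ 0.59 -0.93  0.73] T [-0.126  0.101 -0.005] w 8.7mm j7 -0.22
bar n 861 y [np.float64(-0.47), np.float64(-0.42), np.float64(-0.52), np.float64(-0.36)] top z -40.8
plate world slope [-1.0000e-03 -6.0000e-03  1.2358e+01] rms 0.63 4094
```

Request:
{"fn": "step_arm", "kwargs": {
  "series": [
    [[0.0,0,0,0.01,0],[0.0,0,0,0.03,0],[0.0,0,0,0.07,0],[0.0,0,0,0.11,0],[0.0,0,0,0.15,0],[0.0,0,0,0.19,0],[0.0,0,0,0.23,0],[0.0,0,0,0.245,0],[0.0,0,-0.03,0.245,0],[0.0,0,-0.07,0.245,0],[0.0,0,-0.105,0.245,0.4],[0.0,0,-0.114,0.245,0.4],[0.0,0,-0.114,0.245,0.4],[0.0,0,-0.114,0.245,0.4],[0.0,0,-0.114,0.245,0.4]]
  ]
}}

```text
clock: 62.07
position: [0.4171, -0.3517, 0.2509]
ee_rot: [3.116, 0.312, 0.024]
force: [-1.2, -0.5, -0.9]
width: 0.096
```

Run:
```python
from h import *
eyes.get_image('top');st(); bar(); heldcover('w26.png'); stack(.1565); st()
```

```text
t62.12 pos [ 0.4174 -0.3513  0.2509] jaw -78.52 tilt 1.08 F [ 0.7  -0.32 -2.38] T [0.03  0.216 0.035] w 8.6mm j7 -0.34
bar n 851 y [np.float64(-0.45), np.float64(-0.42), np.float64(-0.44), np.float64(-0.39)] top z -40.8
plate world slope [ 2.00000e-03 -1.00000e-02  2.57191e+02] rms 0.64 4071
cover z -5.9 front 48.5 -> centre 0.5 skew 0.03 y -28.8..27.7 (mid -0.55) slope in tool [0.061 0.002] n7572
stack top 0.5175 -0.3712 95.6 58.49 11.49 z 0.1555 px 337 421 44 182
stack top 0.5177 -0.3711 96.09 58.49 11.47 z 0.1555 px 337 421 43 182
t62.32 pos [ 0.4177 -0.3518  0.251 ] jaw -78.50 tilt 1.13 F [-0.73  0.04 -1.81] T [-0.014  0.164  0.038] w 8.6mm j7 -0.34
```

Request:
{"fn": "step_arm", "kwargs": {
  "series": [
    [[0.0,0.03,-0.006,0,0],[0.0,0.065,-0.013,0,0],[0.0,0.095,-0.02,-0.02,0],[0.0,0.1,-0.02,-0.045,0],[0.0,0.1,-0.02,-0.065,0],[0.0,0.1,-0.02,-0.067,0],[0.0,0.1,-0.02,-0.067,0],[0.0,0.1,-0.02,-0.067,0],[0.0,0.1,-0.02,-0.067,0]]
  ]
}}

```text
clock: 63.07
position: [0.5181, -0.3724, 0.1859]
ee_rot: [3.113, 0.313, 0.029]
force: [0.2, -0.5, -1.8]
width: 0.098
```

Run:
```python
from h import *
go(.5177,-.3718,.160,11.5); bar()
```

```text
t63.07 pos [ 0.5181 -0.3724  0.1859] jaw -78.52 tilt 1.27 F [ 0.23 -0.47 -1.82] T [-0.037  0.146 -0.006] w 9.0mm j7 -0.33
d -0.0004 0.0006 -0.0259 spin 0.02
bar n 844 y [np.float64(-0.47), np.float64(-0.37), np.float64(-0.41), np.float64(-0.44)] top z -40.6
plate world slope [ 3.00000e-03 -1.00000e-02  1.92179e+02] rms 0.63 4094
```

Request:
{"fn": "step_arm", "kwargs": {
  "series": [
    [[0.0,-0.0004,0.0006,-0.008,0],[0.0,-0.0004,0.0006,-0.015,0],[0.0,-0.0004,0.0006,-0.019,0],[0.0,-0.0004,0.0006,-0.022,0],[0.0,-0.0004,0.0006,-0.024,0],[0.0,-0.0004,0.0006,-0.025,0],[0.0,-0.0004,0.0006,-0.026,0],[0.0,-0.0004,0.0006,-0.026,0]]
  ]
}}

```text
clock: 63.78
position: [0.5177, -0.372, 0.16]
ee_rot: [3.113, 0.313, 0.029]
force: [-0.0, -0.8, -1.0]
width: 0.097
```

Run:
```python
from h import *
go(.5177,-.3718,.160,11.5); bar(); grab('wrist','w27.png')
```

```text
t63.78 pos [ 0.5177 -0.372   0.16  ] jaw -78.52 tilt 1.29 F [-0.02 -0.82 -0.96] T [-0.052  0.184 -0.018] w 8.9mm j7 -0.31
d -0.0000 0.0002 0.0000 spin 0.02
bar n 851 y [np.float64(-0.36), np.float64(-0.38), np.float64(-0.42), np.float64(-0.53)] top z -40.6
plate world slope [  0.     -0.    166.249] rms 0.63 4086
```

View pics/w27.png

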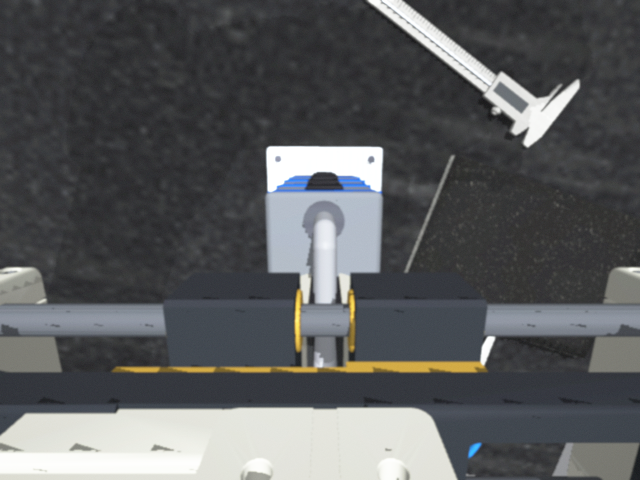

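Request:
{"fn": "step_arm", "kwargs": {
  "series": [
    [[0.0,0,0,-0.0005,0],[0.0,0,0,-0.001,0],[0.03,0,0,-0.001,0],[0.03,0,0,-0.001,0],[0.03,0,0,-0.001,0],[0.03,0,0,-0.001,0],[0.03,0,0,-0.001,0],[0.03,0,0,-0.001,0],[0.03,0,0,0.02,0],[0.03,0,0,0.05,0],[0.03,0,0,0.08,0],[0.03,-0.04,0,0.09,0],[0.03,-0.08,0.01,0.09,0],[0.03,-0.1,0.03,0.09,0],[0.03,-0.1,0.03,0.09,0],[0.03,-0.1,0.03,0.09,0]]
  ]
}}

```text
clock: 65.22
position: [0.4173, -0.3408, 0.2502]
ee_rot: [3.115, 0.313, 0.032]
force: [1.7, -0.5, -0.1]
width: 0.324
```

Run:
```python
from h import *
eyes.get_image('top');st()
im,d,c=grab('wrist','w28.png'); P=depthpts(d,c); H=hsv(im)
near=np.hypot(P[...,0]-.519,P[...,1]+.372)<.065
m=near&(P[...,2]>.158)&(P[...,2]<.172)
v,u=np.nonzero(m); print('cover',f(rect(cast(np.c_[u,v],.1665,c)[:,:2])),len(u))
q=P[m&(np.hypot(P[...,0]-.519,P[...,1]+.372)<.05)]; A=np.c_[q[:,:2]-q[:,:2].mean(0),np.ones(len(q))]
for k in range(3):
    co=np.linalg.lstsq(A,q[:,2],rcond=None)[0]; r=q[:,2]-A@co; g=abs(r)<2.5*r.std(); A=A[g];q=q[g]
print('slope',co.round(4))
m=near&(P[...,2]>.185)&(P[...,2]<.21); v,u=np.nonzero(m); print('bow',f(rect(P[m][:,:2])),np.median(P[m][:,2]))
```

```text
t65.27 pos [ 0.4184 -0.3414  0.2503] jaw -78.46 tilt 1.36 F [ 0.01 -0.11  0.37] T [-0.087  0.116 -0.018] w 30.0mm j7 -0.36
cover 0.5173 -0.3701 94.16 57.45 11.5 9252
slope [-0.0004 -0.0005  0.1663]
bow 0.5174 -0.3708 77.57 10.31 11.62 0.19907240028562254
```

View pics/w28.png

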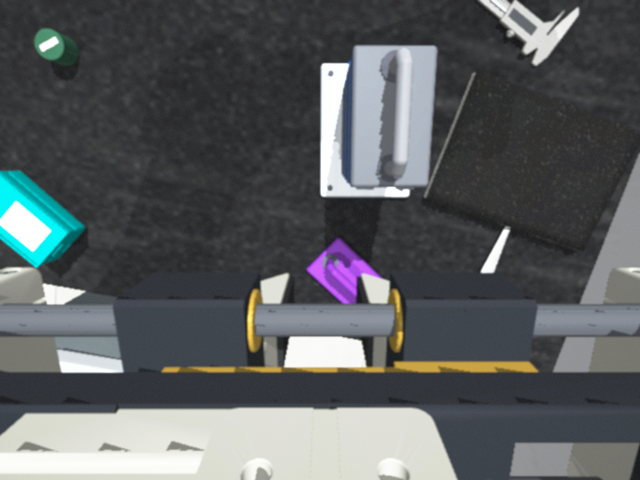

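Request:
{"fn": "step_arm", "kwargs": {
  "series": [
    [[0.03,0,0.04,0.02,0],[0.03,0,0.08,0.03,0],[0.03,0,0.12,0.03,0],[0.03,0,0.16,0.03,0],[0.03,0,0.2,0.03,0],[0.03,0,0.24,0.03,0],[0.03,0,0.28,0.03,0],[0.03,0,0.32,0.03,0],[0.03,0,0.32,0.03,0],[0.03,0,0.32,0.03,0],[0.03,0,0.32,0.03,0],[0.03,0,0.32,0.03,0]]
  ]
}}

```text
clock: 66.32
position: [0.4196, -0.0223, 0.2806]
ee_rot: [3.111, 0.314, 0.032]
force: [-0.9, -1.2, -0.1]
width: 0.323
```

Run:
```python
from h import *
st()
im,d,c=grab('top','t29.png'); P=depthpts(d,c)
for o in cases(im,d,c,.0435): print('case',f(o))
m=(np.hypot(P[...,0]-.519,P[...,1]+.372)<.08)&(P[...,2]>.158)&(P[...,2]<.172); v,u=np.nonzero(m); print('cover',f(rect(cast(np.c_[u,v],.1665,c)[:,:2])),np.median(P[m][:,2]))
im,d,c=grab('scene','s29.png')
cv2.imwrite('pics/s29c.png',cv2.resize(im[100:260,280:460,::-1],None,fx=4,fy=3.7,interpolation=cv2.INTER_CUBIC))
```

```text
t66.32 pos [ 0.4196 -0.0223  0.2806] jaw -78.48 tilt 1.42 F [-0.93 -1.18 -0.07] T [-0.05   0.184  0.001] w 29.6mm j7 -1.50
case 159.9 249.6 0.522 0.413 95.01 58.82 3.012 0.04354 566
case 534.8 337.6 0.3181 -0.5358 84.02 68.99 74.23 0.009118 494
cover 0.5177 -0.3691 95.61 59.38 11.43 0.16649578794447906
```

View pics/t29.png

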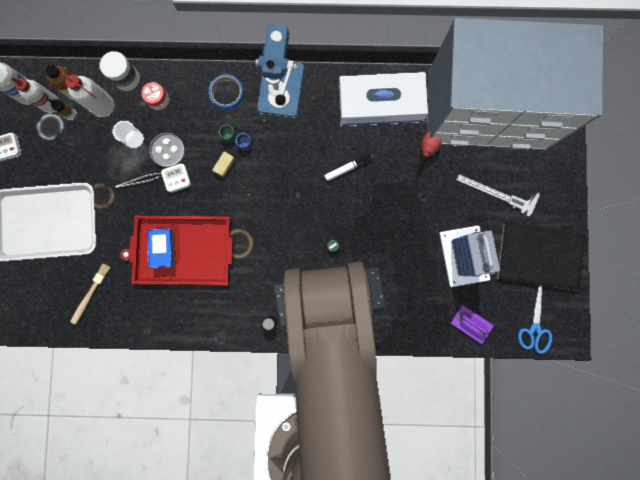

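View pics/s29c.png

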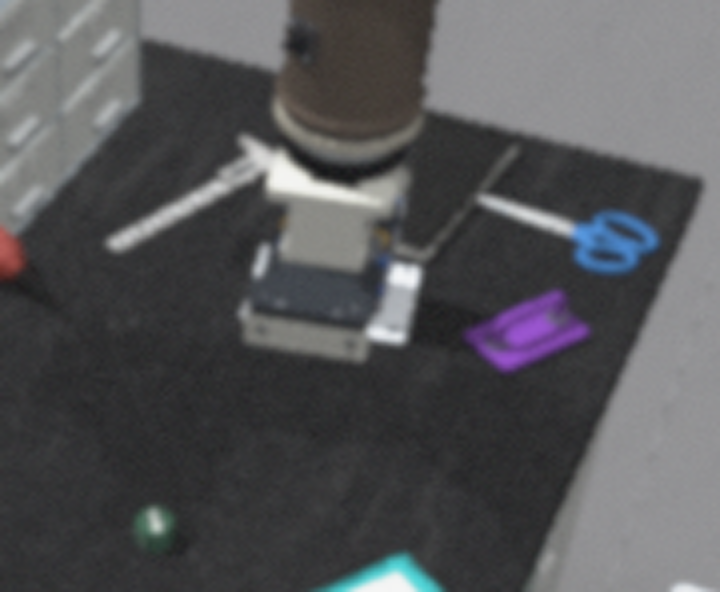

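Run:
```python
from cell import arm, observe
print(arm.sign_off()); print(observe()['clock'])
```

```text
the job is handed in; nothing more can be done
None
the job is handed in; nothing more can be done
```

I finished the job and handed it in at about 66 s of the 210 s allowed; the hand-in gives no verdict. I shook all five cases and found one that rattles. It lies flat in the red hold tray, and the four sound ones are stacked on the foot plate with the dust cover back on top.

**Shake test:** With the case held level, I compared the wrist moment after shaking it each way along its length. The rattling one shifted by about 0.115 N·m, which matches a 0.18 kg roller rolling 67 mm. The other four shifted by 0.02 N·m or less.

**Last checks:**
- **Column:** each lid showed at its nested height (about 1 mm low in the wrist camera). The cover is about 3 mm off the plate centre, 0.3° off its direction, and level to about 0.001 rad.
- **Tray:** the rattling case's lid is at 43.5 mm, the right height for lying flat on the tray floor. It is about 46 mm from the tray centre, well inside.
- **Bystanders:** the marker pen, green specimen, clay block and both look-alikes show no movement between the first and last top views. I saw no knocked case and no grip slip.

**What went wrong or disagreed:**
- **Cover grip:** my first two tries closed above the bow. The fingertips sit about 16.5 mm above the reported position, where the description puts them 14 mm beyond it. I measured this with the wrist camera and corrected for it from then on.
- **Cover roll:** on its way back the cover rolled about 4.5° in the grip, so I set it down and gripped it again.
- **Tool tilt:** it crept up to 1.4° over the run, with no visible effect on the placings.
- **Camera agreement:** camera and arm positions disagreed by 1 to 3 mm in places, against a 12 mm tolerance.

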